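Empty the collecting tray over the rim of the wash tub

TASK

Empty the white collecting tray, which holds two used 50 ml tubes and two blue bottle caps, into the steel wash tub. Hook the tray on the tub first: rest its pouring lip on the middle of the tub's rolled rim on the side that faces the tray, with the rib under the lip brought gently up against the outside of the rim; then, keeping it hooked but without forcing it, swing the handle end up and over so that everything slides into the tub. Swing it back down before you unhook it, and set the empty tray down flat on the worktop without disturbing the other things.

Things in the scene. Friction and masses are not known exactly. Their poses are not given: they have to be found in the camera images.
- tray: white open tray, 124 mm wide (its x), 170 mm long (its y, -95 to +75 mm) plus a blue-gripped handle at -y; wall tops 53 mm high at the back, 34 mm in front; 0.2 to 0.35 kg empty, up to 0.45 kg loaded. Origin: centre of its underside, z up. +y is the pouring end: no wall, a lip that rises 6 mm over its last 36 mm. Floor underside 12 mm above the origin. Stands on its hook rib and a rear foot at y = -91 mm.
- tray_grip (a point): middle of the handle's grip, at tray (0, -128, 62) mm; tray axes. A flat blade 34 mm wide (tray x), 14 mm thick, free for 20 mm either way along its length, leaning back 40 degrees from vertical: it points along tray (0, -0.643, 0.766). Grip across the 14 mm, coming down along the blade (gripper leaning 40 degrees back, fingertips towards the tray), firmly (80 N): the tray hangs out in front.
- tray_hook (a point): corner ahead of the hook rib, at tray (0, 53, 7) mm; tray axes. The rib runs across under the floor, 12 mm deep, front face at y = 48 mm; ahead of it the lip's flat underside (12 mm above the tray's origin) reaches to y = 79 mm. This point is 5 mm ahead of the rib and 5 mm below the lip: properly hooked, it lies on the centre line of the tub's rolled rim and stays there while the tray turns about it.
- tub: open stainless steel tub with a rolled rim, 190 mm (its x) by 150 mm (its y) over the rim, 95 mm high, walls 3 mm; it stands firmly and does not move. Origin: centre of its underside. Its -y side is the near side, the one that faces the tray. Steel and tray hardly give: 1 mm too far already presses with 20 N or more, so feel for the rim slowly.
- tub_rim (a point): middle of the rolled rim on the tub's near (-y) side, on the rim's centre line, 70 mm from the tub's middle and 90 mm above the worktop; axes as the tub's (x along this rim, y into the tub, z up). The roll is a round bead 10 mm thick, straight for 136 mm: its top is 5 mm above and its outer face 5 mm outside this point. It is the pivot for the tray.
- tube_a: conical 50 ml tube with blue cap, 106 mm long, 34 mm thick, about 25 g, lying across the tray at the back. Origin at its underside as it lies.
- tube_a_mid (a point): centre of tube_a
- tube_b: a second such tube, lying across the middle of the tray. Origin at its underside as it lies.
- tube_b_mid (a point): centre of tube_b
- cap_a: blue bottle cap, 43 mm across, 22 mm high, about 15 g, in the front half of the tray. Origin at its underside as it lies.
- cap_a_mid (a point): centre of cap_a
- cap_b: blue bottle cap, 39 mm across, 22 mm high, about 15 g, in the front half of the tray. Origin at its underside as it lies.
- cap_b_mid (a point): centre of cap_b
- tape: bystander: roll of green tape, 64 mm across, 18 mm high, lying on the worktop right of the hoses; leave it alone. Origin at the centre of its underside.
- spanner: bystander: open-ended spanner, 129 mm, on the right of the worktop; leave it alone. Origin at the centre of its underside.
- driver: bystander: red-handled screwdriver, 186 mm, on the right of the worktop; leave it alone. Origin at the centre of its underside.
- column: bystander: steel chromatography column, 170 mm, on the right of the worktop; leave it alone. Origin at the centre of its underside.
- small_jar: bystander: small brown screw-cap jar, 34 mm across, 64 mm high, on the worktop near its left front corner; leave it alone. Origin at the centre of its underside.
There are look-alikes about, which are no part of the job. What is shaped like the cap_a but orange is not meant.

How it is judged:
On the way, in this order (a step that is already met when the one before it is completed fails the run):
1. the tray is hooked on the tub's near rim: about level (within 17 degrees), resting on the rim with its hook corner within 6 mm of the rim's centre line (x of tray_hook in the frame of tub_rim between -0.02 and 0.02 m and y of tray_hook in the frame of tub_rim between -0.006 and 0.006 m and z of tray_hook in the frame of tub_rim between -0.006 and 0.006 m and angle between tray's own z axis and vertical below 0.3 rad and contact force between tray and tub above 0.4 N), for 0.2 s.
2. still hooked and bearing on the rim (hook corner within 10 mm of its centre line), the tray is tipped to more than 50 degrees (x of tray_hook in the frame of tub_rim between -0.02 and 0.02 m and y of tray_hook in the frame of tub_rim between -0.01 and 0.01 m and z of tray_hook in the frame of tub_rim between -0.01 and 0.01 m and angle between tray's own z axis and vertical above 0.873 rad and contact force between tray and tub above 0.3 N), for 0.2 s.
At the end, for the whole second after the job is handed in: both tubes and both caps lie at rest inside the tub (centres within its walls and below its rim), and the empty tray stands released and at rest, right way up and flat on the worktop (underside within 6 mm of it, level within 3.5 degrees) (x of tube_a_mid in the frame of tub between -0.085 and 0.085 m and y of tube_a_mid in the frame of tub between -0.065 and 0.065 m and z of tube_a_mid in the frame of tub between 0 and 0.085 m and x of tube_b_mid in the frame of tub between -0.085 and 0.085 m and y of tube_b_mid in the frame of tub between -0.065 and 0.065 m and z of tube_b_mid in the frame of tub between 0 and 0.085 m and x of cap_a_mid in the frame of tub between -0.085 and 0.085 m and y of cap_a_mid in the frame of tub between -0.065 and 0.065 m and z of cap_a_mid in the frame of tub between 0 and 0.085 m and x of cap_b_mid in the frame of tub between -0.085 and 0.085 m and y of cap_b_mid in the frame of tub between -0.065 and 0.065 m and z of cap_b_mid in the frame of tub between 0 and 0.085 m and height (world z) of tray between -0.004 and 0.006 m and angle between tray's own z axis and vertical below 0.06 rad and linear speed of tray below 0.02 m/s and linear speed of each of tube_a, tube_b, cap_a, cap_b below 0.05 m/s); the robot touches nothing.
It fails at once if the tray is pressed or knocked against the tub with more than 50 N (contact force between tray and tub above 50 N).
It fails at once if the tray is tipped more than 30 degrees while it is not hooked on the tub's near rim (hook corner over 16 mm from the rim's centre line, or over 20 mm off its middle) (angle between tray's own z axis and vertical above 0.52 rad and not (x of tray_hook in the frame of tub_rim between -0.02 and 0.02 m and y of tray_hook in the frame of tub_rim between -0.016 and 0.016 m and z of tray_hook in the frame of tub_rim between -0.016 and 0.016 m)).
It fails at once if a bystander (tape, spanner, screwdriver, column, jar) is moved by more than 30 mm (distance of any of tape, spanner, driver, column, small_jar from where it was at the start of the episode above 0.03 m).
It also fails if it takes over 72 s, if anything falls off the work surface, if the arm or the gripper's body presses on something with over 40 N, if the wrist force passes 120 N, or if a joint passes its speed limit or range.

ROBOT

A 6-joint arm with a two-finger parallel gripper is mounted at the origin on a cart in front of the work surface, level with it; the furniture and walls round the work are solid. World frame = base frame: x ahead of the robot, y to its left, z up, the work surface at z = 0. Lengths are in m, angles in rad, forces in N, time in s.
With the tool pointing down it reaches from about 0.375 to 0.975 m from the base axis. Payload 3.8 kg.
Tool frame: the origin (TCP) lies at the very end of the fingers, on their centre line; the grasp point (between the pads) lies 19 mm behind it; z points along the fingers, y is the line along which they close (so a half turn about z gives the same grasp; the last joint's range is limited). The gripper opens to 88 mm and grips with 3 to 60 N. Pads are 18 mm wide; open, the fingers measure 123 mm over their backs; the gripper's body (75 mm by 187 mm) begins 45 mm behind the grasp point.
Start: joints at [-1.19, 0.264, 1.604, -0, 1.274, -0.037], TCP at [0.274, -0.617, 0.239] pointing down, gripper open.
Joint ranges: [-2.63, 2.63], [-0.94, 2.18], [0.31, 2.57], [-1.31, 4.45], [0, 2.66], [-2.55, 2.55]. Speed limits (rad/s): [2.57, 2.57, 3.14, 3.14, 3.14, 3.14].

INTERFACE

Orientations are given as a unit quaternion [x, y, z, w].
In Python, from rig import * gives the robot as it stands.
- The arm moves only by the tool servo_tool, never from a script. Its argument "commands" is a list of rows, each a list of 7 numbers: the shift along the tool's x, y, z normalised to -1 to 1, where 1 is 30 cm, then the turn, a rotation vector about the tool's x, y, z normalised to -1 to 1, where 1 is 0.5 rad, then the opening, from -1 (shut) to 1 (fully open), so that 0 is half open. A call has 1 to 10 rows; each row is the pose to reach, as a shift and turn from the pose commanded when the call began, along the tool's axes at that moment; what a row does not reach only later rows make up. A row lasts 1/12 s, in which the tool goes at most 41.7 mm and 7.16 degrees, less where a joint would pass 70% of its speed; a pose out of reach is approached as far as the arm can. A call with a number of a shift or a turn outside -1 to 1 is refused whole. A call with a gripper value outside its range is refused whole. The fingers move at their own pace and stop on an object; the grip force is fixed at half the most. Time passes only in rows, so rows that repeat a pose let the fingers close. It gives the time, the measured TCP pose, the force, the opening and the grip force at its end, in the units of the state.
- state(): the state, without advancing time (a new reading comes with each control period).
- grab_frame(name): name is "scene" or "side" or "wrist"; returns the picture (384x512x3 uint8, red, green, blue); there is no depth.
- camera_info(name): a dict with "camera_matrix" (3x3 intrinsics, pixels), "R" (3x3) and "t" (3): a world point X has camera coordinates R X + t. Camera axes: x right, y down, z forward; pixel columns grow to the right and rows downward; lengths in m; the calibration is good to about 2 mm. The wrist camera is an equidistant fisheye: a pixel r from the principal point sees the ray r / f radians off the axis. A picture is of the moment at which its call begins: read the wrist's pose just before it. camera_info takes no time and is no camera call; for the wrist camera it gives the pose at the moment of the call.
- close_job(): hands the job in; it is judged then, once.
The state is a dict: "time": time; "joint_positions": joint angles; "joint_velocities": joint speeds; "effort": joint torques, N m; "position": TCP position; "orientation": TCP orientation; "force": force on the tool from outside, world axes, zero at the start; "wrist_torque": the same for the moment, N m; "opening": finger opening in m; "finger_force": force on a finger pad.
Only numpy, scipy, OpenCV 4.12 (cv2) and the standard library are available. Lean on these libraries where they do the work, as an engineer would, in place of code of your own. Each camera call takes 0.05 s, during which the arm holds its last target. There are 200 camera calls.

## Working session

There is one attempt and no reset: what is moved stays moved. The work goes in short steps, Python scripts to look and compute and a tool call to move; the robot and the scene stay as the last step left them, time stands still between calls to the robot, and variables do not carry over. Pictures are saved under pics/ and viewed, at most 10 in all, crops included, and the job is handed in when it is done.

Besides the shell and the picture viewer there is one more tool, called after "Emit:" in YAML: its name, and indented under it one key for each argument. servo_tool: Moves the arm, as the interface text tells. Scaled input: -1 to 1 covers 30 cm each way for a shift and 0.5 rad each way for a turn. Its arguments: {"type":"object","properties":{"commands":{"type":"array","items":{"type":"array","items":{"type":"number"}}}},"required":["commands"]}

```bash
ls; mkdir -p pics
python3 - <<'E'
from rig import *
import cv2,numpy as np
print(state())
for n in ("scene","side"):
    c=camera_info(n);print(n,c)
    cv2.imwrite(f"pics/{n}0.png",cv2.resize(grab_frame(n)[:,:,::-1],(800,600),interpolation=cv2.INTER_CUBIC))
E
```

```text
pics
{'time': 0.0, 'joint_positions': array([-1.18986822e+00,  2.64724418e-01,  1.60534570e+00, -1.14537602e-05,
        1.27364233e+00, -3.69154503e-02]), 'joint_velocities': array([ 0.00048068,  0.00103493, -0.00174474,  0.00079223, -0.00153061,
        0.00139931]), 'effort': array([-7.66116318e-04, -5.02109063e+01, -3.56875277e+01,  7.29709351e-02,
        2.93699896e-02, -2.06368813e-04]), 'position': array([ 0.27364094, -0.61630189,  0.23742261]), 'orientation': array([ 9.78254213e-01,  2.07406775e-01, -1.86804325e-04, -1.04331747e-03]), 'force': array([ 0.38948402,  0.12229093, -0.40952077]), 'wrist_torque': array([0.02074015, 0.00404274, 0.01087787]), 'finger_force': 0.0, 'opening': 0.08800242335857797}
scene {'camera_matrix': array([[373.43803696,   0.        , 256.45683934],
       [  0.        , 373.43803696, 187.45391956],
       [  0.        ,   0.        ,   1.        ]]), 'R': array([[-0.66160711, -0.74952176, -0.02220723],
       [-0.40101152,  0.37868939, -0.83413674],
       [ 0.63361328, -0.54296544, -0.55111046]]), 't': array([0.32350364, 0.30224025, 0.81523745])}
side {'camera_matrix': array([[431.49784845,   0.        , 261.00666267],
       [  0.        , 431.49784845, 197.72829653],
       [  0.        ,   0.        ,   1.        ]]), 'R': array([[ 0.98095472, -0.19308795, -0.02109238],
       [-0.09957132, -0.40665472, -0.90813958],
       [ 0.16677349,  0.892944  , -0.41813588]]), 't': array([-0.524298  ,  0.122944  ,  1.48672464])}
```

View pics/scene0.png

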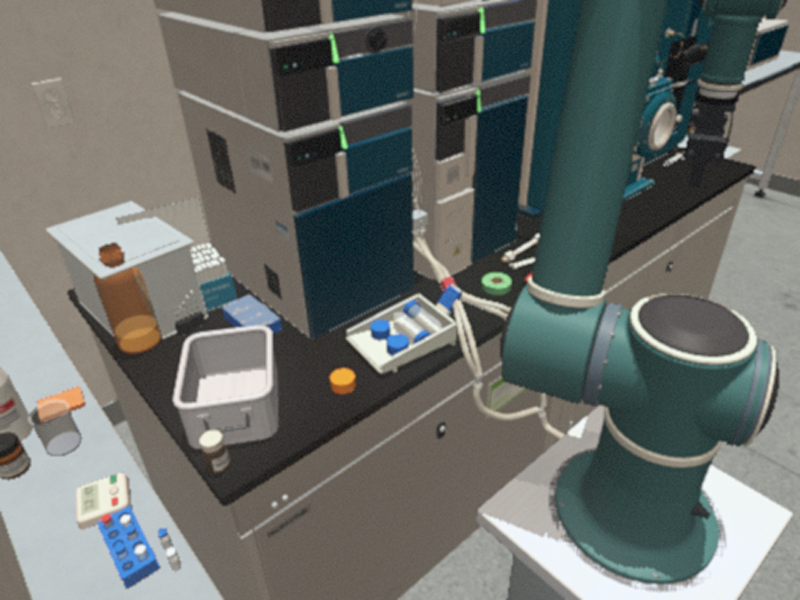

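View pics/side0.png

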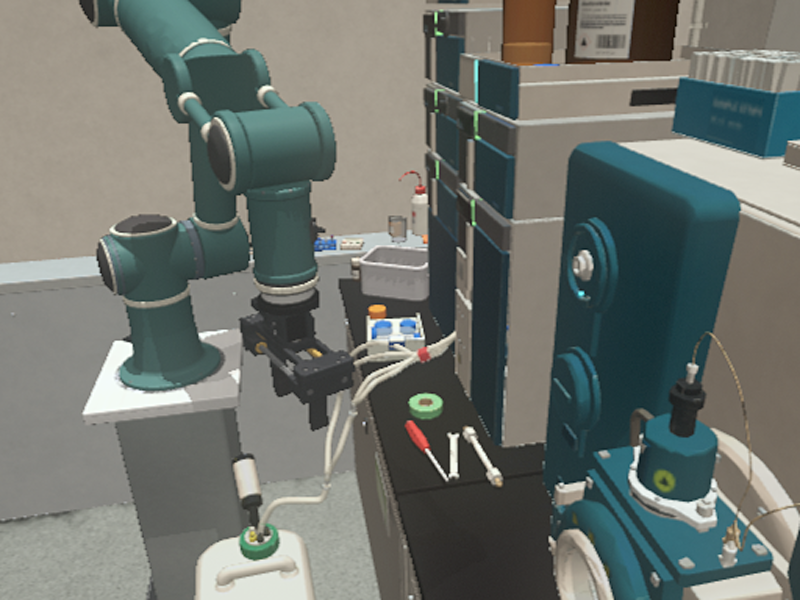

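The scene view shows the tub at (225,385), the tray at (400,332) with its handle near (450,298) beside the hoses, and the orange decoy cap at (343,380). I'll zoom in on both views.

Run:
```python
from rig import *
import cv2,numpy as np
a=grab_frame("scene")[175:310,105:305,::-1]; a=cv2.resize(a,None,fx=4,fy=4,interpolation=cv2.INTER_CUBIC)
cv2.imwrite("pics/sc1.png",a)
b=grab_frame("side")[150:240,220:300,::-1]; cv2.imwrite("pics/si1.png",cv2.resize(b,None,fx=6,fy=6,interpolation=cv2.INTER_CUBIC))
```

```text
(no output)
```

View pics/sc1.png

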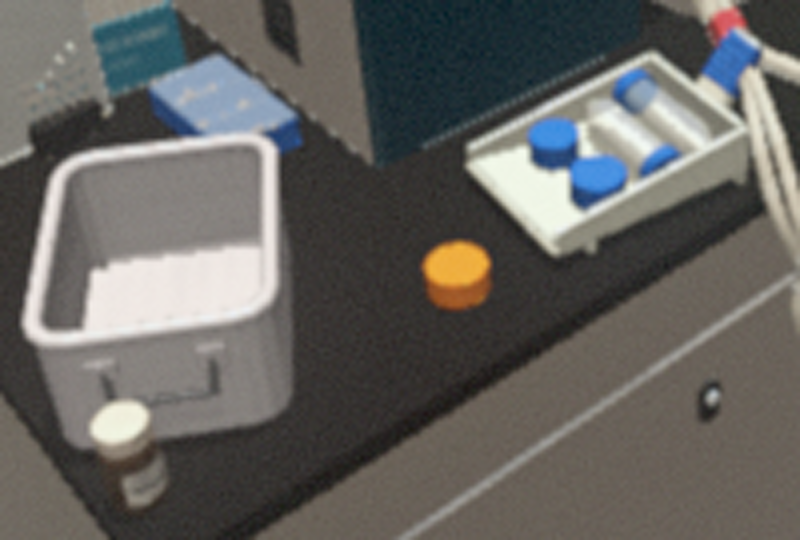

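View pics/si1.png

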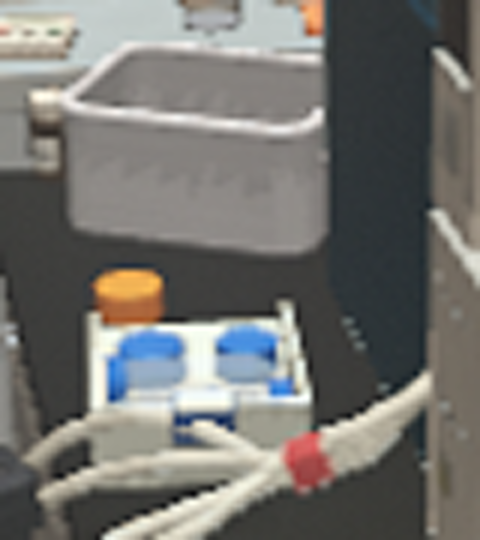

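The scene zoom shows the rim band mid-lines at right (271,230), left (45,250), top (160,145) and bottom (150,333). Tray corners are at (653,53), (748,125), (468,148) and (556,240). The side zoom shows the tray back wall from (88,410) to (310,400), the near rim band at (200,121), and the hoses crossing behind the handle. Next I'll fit poses from these points.

```bash
cat > h.py <<'E'
from rig import *
import cv2,numpy as np
from scipy.optimize import least_squares
from scipy.spatial.transform import Rotation as Ro
def proj(ci,X):
    X=np.atleast_2d(X); p=X@ci["R"].T+ci["t"]; K=ci["camera_matrix"]
    return (p[:,:2]/p[:,2:])*[K[0,0],K[1,1]]+[K[0,2],K[1,2]]
def fish(ci,X):
    X=np.atleast_2d(X); p=X@ci["R"].T+ci["t"]; K=ci["camera_matrix"]
    r=np.hypot(p[:,0],p[:,1]); th=np.arctan2(r,p[:,2])
    return p[:,:2]/r[:,None]*th[:,None]*[K[0,0],K[1,1]]+[K[0,2],K[1,2]]
def place(q,P):
    c,s=np.cos(q[2]),np.sin(q[2]); P=np.atleast_2d(P)/1000.
    return np.c_[c*P[:,0]-s*P[:,1]+q[0],s*P[:,0]+c*P[:,1]+q[1],P[:,2]]
def rr(hx,hy,r,z):
    t=np.linspace(0,np.pi/2,12); pts=[]
    for k,(cx,cy) in enumerate([(1,1),(-1,1),(-1,-1),(1,-1)]):
        a=t+k*np.pi/2
        pts.append(np.c_[cx*(hx-r)+r*np.cos(a),cy*(hy-r)+r*np.sin(a),0*a+z])
    p=np.vstack(pts); p=np.vstack([p,p[:1]])
    return np.vstack([np.linspace(p[i],p[i+1],20) for i in range(len(p)-1)])
RIM=rr(90,70,22,90)
def crop(pts,o,f): return (np.array(pts)+.5)/f-.5+np.array(o)
E
cat > fit.py <<'E'
from h import *
sc,si=camera_info("scene"),camera_info("side")
print("cam pos",-sc["R"].T@sc["t"],-si["R"].T@si["t"])
A=crop([(271,230),(272,280),(271,180),(45,250),(55,200),(35,295),(160,145),(220,141),(110,150),(150,333),(90,338),(210,327)],(105,175),4)
B=crop([(200,121),(150,114),(250,127),(200,50),(150,47),(260,54)],(220,150),6)
def f(q):
    d=[]
    for ci,P in((sc,A),(si,B)):
        C=proj(ci,place(q,RIM)); d+=list(np.sqrt(((P[:,None]-C)**2).sum(2)).min(1))
    return np.array(d)
r=least_squares(f,[.6,.3,0],loss='soft_l1');print("tub",r.x,f(r.x).round(2))
tub=r.x;print("tub_rim",place(tub,[0,-70,90]))
T=[(62,-95,53),(-62,-95,53),(62,75,34),(-62,75,34),(-62,-91,0),(-62,50,0)]
TA=crop([(653,53),(748,125),(468,148),(556,235),(742,182),(592,249)],(105,175),4)
U=[(-62,-95,53),(62,-95,53),(-62,75,34),(62,75,34)]
TB=crop([(88,408),(311,402),(91,315),(287,303)],(220,150),6)
def g(q): return np.r_[(proj(sc,place(q,T))-TA).ravel(),(proj(si,place(q,U))-TB).ravel()]
r=least_squares(g,[.6,.0,0],loss='soft_l1');print("tray",r.x,g(r.x).reshape(-1,2).round(1).tolist())
for n in [(0,-128,62),(0,53,7)]: print(n,place(r.x,n))
E
python3 fit.py; python3 -c "
from h import *
print(camera_info('wrist'))"
```

```text
cam pos [-0.18131114  0.5706636   0.7085797 ] [ 0.27860804 -1.37880171  0.72224453]
tub [ 0.57335124  0.31043437 -0.1639437 ] [2.91 1.18 4.22 2.05 5.02 4.98 0.64 0.66 2.48 0.27 1.83 4.4  0.39 1.81
 1.1  0.73 1.43 0.54]
tub_rim [[0.56192652 0.24137298 0.09      ]]
tray [ 0.50065554 -0.00085155 -0.12721706] [[-0.3, -0.9], [0.4, -0.2], [0.0, -1.1], [0.2, -1.0], [0.3, 0.1], [-1.0, 1.3], [0.2, 0.2], [-0.4, -0.6], [-0.5, -0.5], [-0.3, -0.1]]
(0, -128, 62) [[ 0.48441565 -0.12781716  0.062     ]]
(0, 53, 7) [[0.50737987 0.05172015 0.007     ]]
{'camera_matrix': array([[297.31863964,   0.        , 255.65345181],
       [  0.        , 297.31863964, 192.20966479],
       [  0.        ,   0.        ,   1.        ]]), 'R': array([[ 0.40580683, -0.91395835, -0.00097764],
       [-0.88107245, -0.39148907,  0.26541976],
       [-0.24296534, -0.10684778, -0.96413246]]), 't': array([-0.67441894, -0.03727972,  0.38867679])}
```

```bash
cat >> fit.py <<'E'
for y0 in (-.5,-.3,.0,.2,.4):
    r=least_squares(f,[.53,.32,y0]);print(y0,r.x,r.cost,f(r.x).round(1))
E
python3 fit.py|tail -10
```

```text
1.1  0.73 1.43 0.54]
tub_rim [[0.56192652 0.24137298 0.09      ]]
tray [ 0.50065554 -0.00085155 -0.12721706] [[-0.3, -0.9], [0.4, -0.2], [0.0, -1.1], [0.2, -1.0], [0.3, 0.1], [-1.0, 1.3], [0.2, 0.2], [-0.4, -0.6], [-0.5, -0.5], [-0.3, -0.1]]
(0, -128, 62) [[ 0.48441565 -0.12781716  0.062     ]]
(0, 53, 7) [[0.50737987 0.05172015 0.007     ]]
-0.5 [ 0.56978339  0.30976785 -0.53331681] 7.023567903390009 [0.7 0.5 0.4 0.3 0.5 0.6 1.3 0.7 1.6 1.3 0.8 1.8 0.6 0.9 0.6 0.4 0.1 0.7]
-0.3 [ 0.56831496  0.31077163 -0.51181241] 8.393656207916505 [0.6 0.2 0.7 0.7 0.6 1.2 1.6 0.6 2.3 0.5 1.1 1.4 0.6 0.9 0.4 0.5 0.  0.7]
0.0 [ 0.56904124  0.31153693 -0.14291127] 56.980343346707585 [3.1 1.8 4.4 2.4 3.8 4.9 0.4 0.1 3.4 1.4 2.3 3.1 0.7 1.9 1.  0.6 1.5 0.4]
0.2 [ 0.56904054  0.31153707 -0.14291212] 56.980343463868685 [3.1 1.8 4.4 2.4 3.8 4.9 0.4 0.1 3.4 1.4 2.3 3.1 0.7 1.9 1.  0.6 1.5 0.4]
0.4 [0.55988477 0.314497   0.30143697] 143.23189756956958 [7.5 1.2 4.1 8.2 0.9 1.3 1.6 8.2 2.9 3.2 4.8 2.5 0.8 3.7 1.9 0.3 1.9 2.2]
```

```bash
cat > tri.py <<'E'
from h import *
sc,si=camera_info("scene"),camera_info("side")
a=crop([(730,22)],(105,175),4)[0]; b=crop([(306,460)],(220,150),6)[0]
r=least_squares(lambda X:np.r_[proj(sc,X)[0]-a,proj(si,X)[0]-b],[.5,-.2,.1]);print("red",r.x,r.fun)
img=cv2.resize(grab_frame("scene")[165:310,105:325,::-1],None,fx=3.6,fy=3.6,interpolation=cv2.INTER_CUBIC)
im2=cv2.resize(grab_frame("side")[150:260,200:310,::-1],None,fx=5,fy=5,interpolation=cv2.INTER_CUBIC)
tub=[.5698,.3098,-.533];tray=[.50066,-.00085,-.1272]
for im,ci,o,f in((img,sc,(105,165),3.6),(im2,si,(200,150),5)):
    def d(P,c,closed=False):
        p=((proj(ci,P)-o+.5)*f-.5).astype(int); cv2.polylines(im,[p],closed,c,1)
    d(place(tub,RIM),(0,0,255)); d(place(tub,[[-68,-70,90],[68,-70,90]]),(0,255,0)); d(place(tub,rr(90,70,22,0)),(255,255,0))
    d(place(tray,[(62,-95,53),(62,75,34),(62,75,12),(-62,75,12),(-62,75,34),(-62,-95,53)]),(0,0,255),True)
    g=np.array([0,-128,62]);a=20*np.array([0,-.643,.766]);w=np.array([17,0,0])
    d(place(tray,[g-a-w,g-a+w,g+a+w,g+a-w]),(0,255,0),True)
    g=g+65*a/20;n=93*np.array([0,.766,.643]);w=np.array([37,0,0])
    d(place(tray,[g-n-w,g-n+w,g+n+w,g+n-w]),(255,0,255),True)
out=np.zeros((600,800,3),np.uint8)
cv2.imwrite("pics/ov1.png",img);cv2.imwrite("pics/ov2.png",im2);print(img.shape,im2.shape)
E
python3 tri.py
```

```text
red [ 0.53339115 -0.17507192  0.05431025] [ 0.17429211  0.20062649  0.18420491 -0.18875797]
(522, 792, 3) (550, 550, 3)
```

View pics/ov1.png

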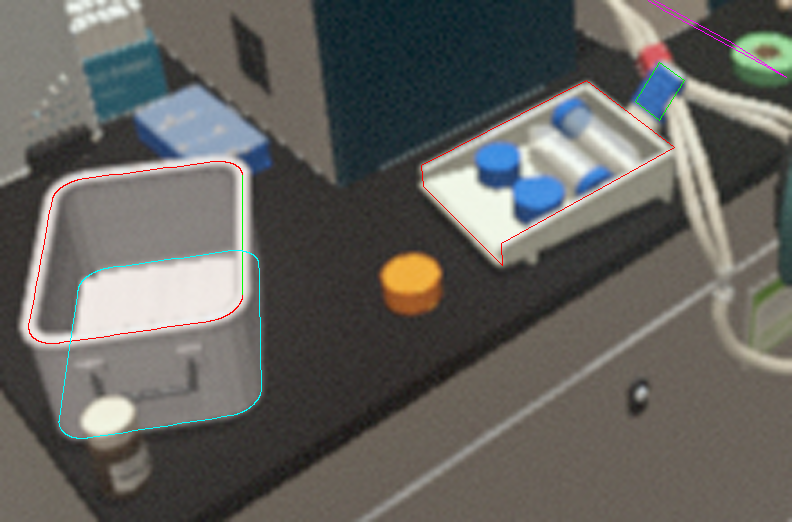

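View pics/ov2.png

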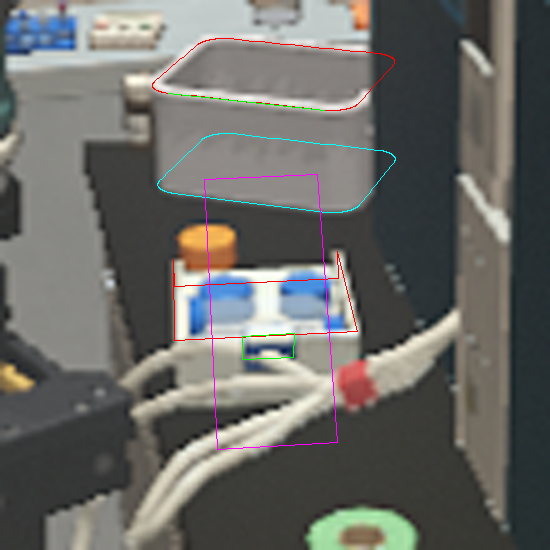

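The overlays fit the tray and blue grip well. The tub's near rim sits about 1 px off. The hoses run just behind and under the grip, with the red band at about (0.533,-0.175,0.054). I'll go above the handle for a wrist view.

```bash
cat >> h.py <<'E'
def plan(pos,Rt,s=None,chunk=True):
    """normalised shift/turn from current pose to target"""
    s=s or state(); R0=Ro.from_quat(s["orientation"])
    d=R0.inv().apply(np.array(pos)-s["position"])/.3; w=(R0.inv()*Rt).as_rotvec()/.5
    print("shift",d.round(3).tolist(),"turn",w.round(3).tolist())
def tool(yaw,tilt):
    """tilt: gripper leaning back (towards tray -y) by tilt; tool x = tray x"""
    z=np.array([0,np.sin(tilt),-np.cos(tilt)]);x=np.array([1.,0,0]);y=np.cross(z,x)
    return Ro.from_euler('z',yaw)*Ro.from_matrix(np.c_[x,y,z])
E
python3 -c "
from h import *
plan([.42,-.2,.36],tool(-.127,0.25))
plan([.42,-.2,.36],tool(-.127,0.))"
```

```text
shift [1.009, -1.072, -0.405] turn [0.486, 0.137, 1.084]
shift [1.009, -1.072, -0.405] turn [-0.002, 0.0, 1.09]
```

Emit:
servo_tool:
  commands:
    - [0.9,-0.95,-0.4,0,0,0.9,1]
    - [0.9,-0.95,-0.4,0,0,0.9,1]
    - [0.9,-0.95,-0.4,0,0,0.9,1]
    - [0.9,-0.95,-0.4,0,0,0.9,1]
    - [0.9,-0.95,-0.4,0,0,0.9,1]
    - [0.9,-0.95,-0.4,0,0,0.9,1]
    - [0.9,-0.95,-0.4,0,0,0.9,1]
    - [0.9,-0.95,-0.4,0,0,0.9,1]
    - [0.9,-0.95,-0.4,0,0,0.9,1]
    - [0.9,-0.95,-0.4,0,0,0.9,1]

```text
time: 1.13
position: [0.4054, -0.2446, 0.3599]
orientation: [1.0, -0.016, 0.001, 0.0]
force: [0.1, 0.4, -0.3]
opening: 0.0883
finger_force: 0.0
```

Run:
```python
from h import *
s=state();print(s["position"],s["time"],s["joint_velocities"].round(2))
w=camera_info("wrist");im=grab_frame("wrist");np.save("w1.npy",im);np.savez("w1c.npz",**w)
im=cv2.resize(im[:,:,::-1],(800,600),interpolation=cv2.INTER_CUBIC)
k=800/512
tub=[.5698,.3098,-.533];tray=[.50066,-.00085,-.1272]
for P,c in((place(tub,RIM),(0,0,255)),(place(tub,[[-68,-70,90],[68,-70,90]]),(0,255,0)),(place(tray,[(62,-95,53),(62,75,34),(62,75,12),(-62,75,12),(-62,75,34),(-62,-95,53)]),(0,0,255)),(place(tray,[(-17,-115,47),(17,-115,47),(17,-141,77),(-17,-141,77)]),(0,255,0))):
    cv2.polylines(im,[((fish(w,P)+.5)*k-.5).astype(int)],False,c,1)
cv2.imwrite("pics/w1.png",im)
```

```text
[ 0.40536017 -0.24458742  0.35994305] 1.1333 [ 0.81 -0.21 -0.04 -0.01  0.24  0.8 ]
```

View pics/w1.png

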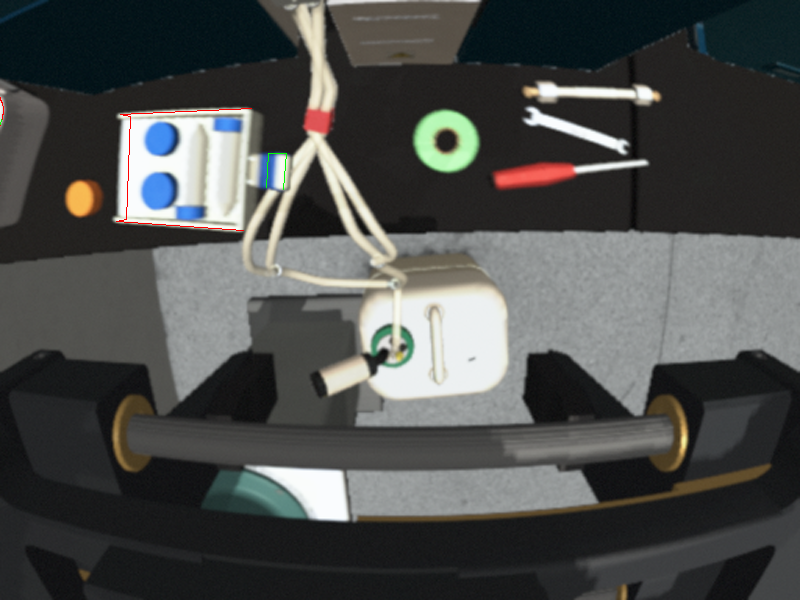

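The wrist view shows the tray well matched, with its grip at (270,170). The hose split is at (316,137). The two left hoses pass right behind the grip and the right pair goes down at (352,200). The arm was still moving, so I'll shift left and settle for a clean picture of both hoses and tub.

Emit:
servo_tool:
  commands:
    - [0,-0.6,-0.1,0,0,0,1]
    - [0,-0.6,-0.1,0,0,0,1]
    - [0,-0.6,-0.1,0,0,0,1]
    - [0,-0.6,-0.1,0,0,0,1]
    - [0,-0.6,-0.1,0,0,0,1]
    - [0,-0.6,-0.1,0,0,0,1]
    - [0,-0.6,-0.1,0,0,0,1]
    - [0,-0.6,-0.1,0,0,0,1]
    - [0,-0.6,-0.1,0,0,0,1]
    - [0,-0.6,-0.1,0,0,0,1]

```text
time: 2.02
position: [0.4107, -0.0682, 0.3882]
orientation: [1.0, -0.017, -0.001, 0.0]
force: [0.2, 0.3, 0.3]
opening: 0.0882
finger_force: 0.0
```

Run:
```python
from h import *
s=state();print(s["position"],s["time"],s["joint_velocities"].round(2))
w=camera_info("wrist");im=grab_frame("wrist");np.save("w2.npy",im);np.savez("w2c.npz",**w)
im=cv2.resize(im[:260,:400,::-1],(800,520),interpolation=cv2.INTER_CUBIC)
k=2
tub=[.5698,.3098,-.533];tray=[.50066,-.00085,-.1272]
for P,c in((place(tub,RIM),(0,0,255)),(place(tub,[[-68,-70,90],[68,-70,90]]),(0,255,0)),(place(tray,[(62,-95,53),(62,75,34),(62,75,12),(-62,75,12),(-62,75,34),(-62,-95,53)]),(0,0,255)),(place(tray,[(-17,-115,47),(17,-115,47),(17,-141,77),(-17,-141,77)]),(0,255,0))):
    cv2.polylines(im,[((fish(w,P)+.5)*k-.5).astype(int)],False,c,1)
cv2.imwrite("pics/w2.png",im)
```

```text
[ 0.41066792 -0.06815492  0.38816576] 2.0167 [ 0.  0. -0.  0.  0.  0.]
```

View pics/w2.png

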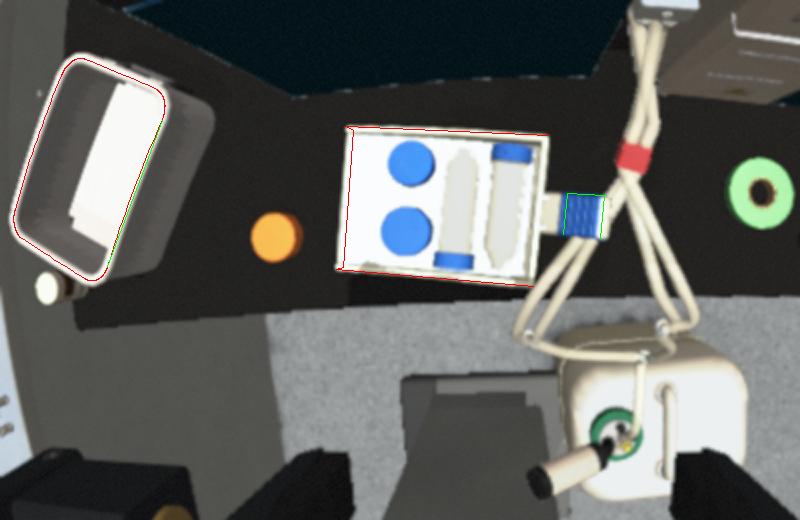

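```bash
cat > ref.py <<'E'
from h import *
from scipy.ndimage import map_coordinates
sc,si=camera_info("scene"),camera_info("side"); w=dict(np.load("w2c.npz"))
ims=[(w,fish,np.load("w2.npy")),(sc,proj,grab_frame("scene"))]
q=np.array([.5698,.3098,-.533])
for it in range(3):
    obs=[]
    for ci,pf,im in ims:
        g=cv2.GaussianBlur(im,(0,0),.6).min(2).astype(float)
        W=place(q,RIM)[::12]; p=pf(ci,W)
        n=pf(ci,place(q,RIM*np.array([91/90,71/70,1]))[::12])-p; n/=np.linalg.norm(n,axis=1)[:,None]
        t=np.linspace(-4,4,65); S=p[:,None]+n[:,None]*t[None,:,None]
        v=map_coordinates(g,[S[...,1],S[...,0]],order=1,mode='nearest')
        for k in range(len(p)):
            a=v[k]; m=a.max()
            if m<150 or not(a[0]<.8*m and a[-1]<.8*m): continue
            h=a>(m+np.median(a))/2; i=a.argmax(); lo=i
            while lo>0 and h[lo-1]: lo-=1
            hi=i
            while hi<64 and h[hi+1]: hi+=1
            obs.append((ci is w,k,t[(lo+hi)//2]*.5+.5*(t[lo]+t[hi])/2,n[k],p[k]))
    def f(q):
        out=[]; P=[pf(ci,place(q,RIM)[::12]) for ci,pf,_ in ims]
        for iw,k,t,n,p in obs: out.append(((P[0 if iw else 1][k]-p)@n-t))
        return np.array(out)
    r=least_squares(f,q,loss='soft_l1'); q=r.x
    iw=np.array([o[0] for o in obs]);print(q,len(obs),iw.sum(),"rms wrist",f(q)[iw].std(),f(q)[iw].mean(),"scene",f(q)[~iw].std(),f(q)[~iw].mean())
print("rim",place(q,[0,-70,90]))
# tray joint fit
T=[(62,-95,53),(-62,-95,53),(62,75,34),(-62,75,34),(-62,-91,0),(-62,50,0)]
TA=crop([(653,53),(748,125),(468,148),(556,235),(742,182),(592,249)],(105,175),4)
U=[(-62,-95,53),(62,-95,53),(-62,75,34),(62,75,34)]
TB=crop([(88,408),(311,402),(91,315),(287,303)],(220,150),6)
TW=crop([(534,286),(549,134),(338,271),(348,126)],(0,0),2)
def g(q): return np.r_[(proj(sc,place(q,T))-TA).ravel(),(proj(si,place(q,U))-TB).ravel(),2*(fish(w,place(q,U))-TW).ravel()]
r=least_squares(g,[.5,.0,-.12],loss='soft_l1');print("tray",r.x,r.fun[-8:].round(2)/2)
print("grip",place(r.x,[0,-128,62]),"hook",place(r.x,[0,53,7]))
def tri(a,b,n):
    a=crop([a],(105,165),3.6)[0];b=crop([b],(0,0),2)[0]
    r=least_squares(lambda X:np.r_[proj(sc,X)[0]-a,fish(w,X)[0]-b],[.5,-.2,.1]);print(n,r.x.round(3),r.cost.round(2))
tri((655,57),(634,158),"red"); tri((722,292),(531,337),"connector")
# hose points from wrist at given heights, seen in scene ov1 coords
K=w["camera_matrix"]
for b in((622,190),(560,270),(640,200),(655,250),(625,178)):
    u=crop([b],(0,0),2)[0]-K[:2,2]; rr_=np.hypot(*u); th=rr_/K[0,0]
    d=w["R"].T@np.r_[u/rr_*np.sin(th),np.cos(th)]; c=-w["R"].T@w["t"]
    for z in(.005,.02,.035,.05,.065):
        X=c+d*(z-c[2])/d[2]; print(b,X.round(3),((proj(sc,X)[0]-[105,165]+.5)*3.6).round(0),((proj(si,X)[0]-[200,150]+.5)*5).round(0))
E
python3 ref.py
```

```text
[ 0.57126761  0.30923402 -0.51580998] 118 60 rms wrist 0.5224143573815233 -0.277006644658868 scene 0.4555410656337232 -0.02906072354115194
[ 0.5712097   0.30925608 -0.50983748] 116 56 rms wrist 0.6412088019652851 -0.26011511122870073 scene 0.410669462964638 -0.012630615615448763
[ 0.57114031  0.30921142 -0.5048532 ] 115 55 rms wrist 0.6627615349226872 -0.27792463950344587 scene 0.4596899473156794 -0.020948142378693434
rim [[0.53728279 0.24794424 0.09      ]]
tray [ 0.50094829 -0.00151592 -0.12316224] [ 0.5   -0.02   0.13   0.27  -0.405 -0.895 -0.45   0.32 ]
grip [[ 0.48522335 -0.12854634  0.062     ]] hook [[0.5074594  0.05108261 0.007     ]]
red [ 0.531 -0.171  0.057] 0.03
connector [ 0.364 -0.086 -0.062] 0.23
(622, 190) [ 0.508 -0.17   0.005] [673. 116.] [317. 449.]
(622, 190) [ 0.507 -0.167  0.02 ] [672. 104.] [315. 428.]
(622, 190) [ 0.506 -0.164  0.035] [671.  92.] [312. 406.]
(622, 190) [ 0.505 -0.161  0.05 ] [670.  79.] [310. 384.]
(622, 190) [ 0.504 -0.159  0.065] [669.  66.] [307. 361.]
(560, 270) [ 0.436 -0.113  0.005] [686. 177.] [197. 420.]
(560, 270) [ 0.438 -0.111  0.02
[... 370 characters left out ...]
18.]
(640, 200) [ 0.497 -0.176  0.05 ] [688.  76.] [302. 396.]
(640, 200) [ 0.496 -0.173  0.065] [687.  64.] [299. 373.]
(655, 250) [ 0.453 -0.199  0.005] [739. 128.] [243. 482.]
(655, 250) [ 0.454 -0.196  0.02 ] [737. 116.] [243. 459.]
(655, 250) [ 0.455 -0.192  0.035] [734. 103.] [242. 435.]
(655, 250) [ 0.456 -0.188  0.05 ] [732.  90.] [241. 412.]
(655, 250) [ 0.456 -0.185  0.065] [729.  77.] [241. 388.]
(625, 178) [ 0.518 -0.173  0.005] [667. 110.] [334. 450.]
(625, 178) [ 0.517 -0.17   0.02 ] [666.  98.] [331. 428.]
(625, 178) [ 0.516 -0.167  0.035] [665.  86.] [328. 406.]
(625, 178) [ 0.515 -0.164  0.05 ] [664.  74.] [325. 384.]
(625, 178) [ 0.514 -0.161  0.065] [663.  61.] [322. 362.]
```

The wrist view at rest confirms both fits: the tub rim red line is on the bead and the tray corners are within about 1 px. The left hoses pass under the grip at about z 0.04. I'll grip about 9 mm higher on the blade with the fingers only partly open to clear them.

```bash
cat >> h.py <<'E'
TRAY=[.50095,-.00152,-.1232]; TUB=[.57114,.30921,-.505]
def tcp_for(off,tray=TRAY,tilt=np.radians(40)):
    """TCP with grasp centre at grip+off(m) along blade"""
    R=tool(tray[2],tilt); z=R.apply([0,0,1]); return place(tray,[0,-128,62])[0]-off*z+.019*z,R
E
python3 - <<'E'
from h import *
p,R=tcp_for(.09);print(p);plan(p,R)
p,R=tcp_for(.009);print(p)
E
```

```text
[ 0.47961188 -0.17384183  0.11638916]
shift [0.242, 0.345, 0.906] turn [1.395, 0.064, 0.17]
[ 0.48601017 -0.12217066  0.05433956]
```

Emit:
servo_tool:
  commands:
    - [0.2,0.5,0.4,0.95,0.04,0.1,-0.4]
    - [0.2,0.5,0.4,0.95,0.04,0.1,-0.4]
    - [0.2,0.5,0.4,0.95,0.04,0.1,-0.4]
    - [0.2,0.5,0.4,0.95,0.04,0.1,-0.4]
    - [0.2,0.5,0.4,0.95,0.04,0.1,-0.4]
    - [0.2,0.5,0.4,0.95,0.04,0.1,-0.4]
    - [0.2,0.5,0.4,0.95,0.04,0.1,-0.4]

```text
time: 2.7
position: [0.4649, -0.2204, 0.2658]
orientation: [0.97, -0.043, 0.012, -0.237]
force: [0.7, 0.3, 0.5]
opening: 0.0437
finger_force: 0.0
```

Run:
```python
from h import *
p,R=tcp_for(.09);plan(p,R)
```

```text
shift [0.034, 0.089, 0.515] turn [0.438, 0.034, 0.06]
```

Emit:
servo_tool:
  commands:
    - [0.034,0.09,0.515,0.438,0.034,0.06,-0.4]
    - [0.034,0.09,0.515,0.438,0.034,0.06,-0.4]
    - [0.034,0.09,0.515,0.438,0.034,0.06,-0.4]
    - [0.034,0.09,0.515,0.438,0.034,0.06,-0.4]
    - [0.034,0.09,0.515,0.438,0.034,0.06,-0.4]
    - [0.034,0.09,0.515,0.438,0.034,0.06,-0.4]
    - [0.034,0.09,0.515,0.438,0.034,0.06,-0.4]
    - [0.034,0.09,0.515,0.438,0.034,0.06,-0.4]

```text
time: 3.37
position: [0.4832, -0.1747, 0.1226]
orientation: [0.939, -0.054, 0.025, -0.338]
force: [0.1, -0.7, -0.3]
opening: 0.0266
finger_force: 0.0
```

Run:
```python
from h import *
p,R=tcp_for(.09);plan(p,R)
p,R=tcp_for(.009);plan(p,R)
w=camera_info("wrist");im=grab_frame("wrist")
im=cv2.resize(im[60:320,80:440,::-1],(792,572),interpolation=cv2.INTER_CUBIC)
P=place(TRAY,[(-17,-115,47),(17,-115,47),(17,-141,77),(-17,-141,77),(-17,-115,47)])
cv2.polylines(im,[((fish(w,P)-[80,60]+.5)*2.2-.5).astype(int)],False,(0,255,0),1)
cv2.imwrite("pics/w3.png",im)
```

```text
shift [-0.013, 0.012, 0.017] turn [0.015, -0.011, 0.021]
shift [-0.014, 0.01, 0.287] turn [0.015, -0.011, 0.021]
```

View pics/w3.png

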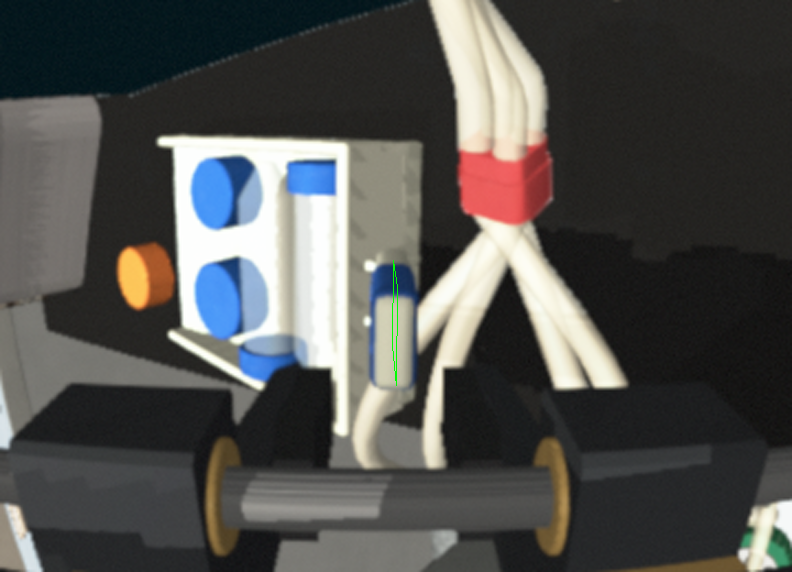

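The blade end cap is centred on the predicted midplane (394,325), with one hose at about (450,340) behind it. I'm descending along the blade with a narrow opening.

Emit:
servo_tool:
  commands:
    - [-0.014,0.011,0.02,0.015,-0.011,0.021,-0.48]
    - [-0.014,0.011,0.06,0.015,-0.011,0.021,-0.48]
    - [-0.014,0.011,0.11,0.015,-0.011,0.021,-0.48]
    - [-0.014,0.011,0.16,0.015,-0.011,0.021,-0.48]
    - [-0.014,0.011,0.2,0.015,-0.011,0.021,-0.48]
    - [-0.014,0.011,0.23,0.015,-0.011,0.021,-0.48]
    - [-0.014,0.011,0.25,0.015,-0.011,0.021,-0.48]
    - [-0.014,0.011,0.25,0.015,-0.011,0.021,-0.48]

```text
time: 4.08
position: [0.482, -0.1264, 0.0582]
orientation: [0.937, -0.059, 0.018, -0.344]
force: [-0.1, 0.4, -0.2]
opening: 0.0228
finger_force: 0.0
```

Run:
```python
from h import *
p,R=tcp_for(.009);plan(p,R);print(state()["wrist_torque"],state()["joint_positions"])
```

```text
shift [0.012, -0.003, 0.02] turn [-0.01, 0.012, -0.01]
[-0.19269296  0.03636613 -0.04279383] [-0.69018333  0.36688825  2.0162806   0.60728228  1.25436629  0.66413118]
```

Emit:
servo_tool:
  commands:
    - [0.011,-0.002,0.012,-0.01,0.012,-0.01,-0.48]
    - [0.011,-0.002,0.025,-0.01,0.012,-0.01,-0.48]
    - [0.011,-0.002,0.025,-0.01,0.012,-0.01,-1]
    - [0.011,-0.002,0.025,-0.01,0.012,-0.01,-1]
    - [0.011,-0.002,0.025,-0.01,0.012,-0.01,-1]
    - [0.011,-0.002,0.025,-0.01,0.012,-0.01,-1]
    - [0.011,-0.002,0.025,-0.01,0.012,-0.01,-1]

```text
time: 4.67
position: [0.4869, -0.1224, 0.0547]
orientation: [0.938, -0.058, 0.022, -0.341]
force: [0.5, 3.7, 5.4]
opening: 0.0137
finger_force: 29.9
```

Run:
```python
from h import *
p,R=tcp_for(.009);plan(p,R);s=state();print(s["force"],s["wrist_torque"],s["finger_force"])
z=np.array([0,0,1]);Rc=Ro.from_quat(s["orientation"]);print("up in tool",Rc.inv().apply(z))
np.savez("grasp.npz",p=s["position"],q=s["orientation"])
```

```text
shift [-0.003, 0.0, 0.001] turn [-0.001, -0.005, 0.002]
[0.48963936 3.71475217 5.43192229] [ 0.81427275 -0.04482777 -0.07000276] 29.949763901531696
up in tool [ 0.00237265 -0.64307183 -0.76580218]
```

Emit:
servo_tool:
  commands:
    - [0,-0.01,-0.012,0,0,0,-1]
    - [0,-0.03,-0.036,0,0,0,-1]
    - [0,-0.06,-0.071,0,0,0,-1]
    - [0,-0.09,-0.107,0,0,0,-1]
    - [0,-0.12,-0.143,0,0,0,-1]
    - [0,-0.16,-0.19,0,0,0,-1]
    - [0,-0.2,-0.238,0,0,0,-1]
    - [0,-0.235,-0.28,0,0,0,-1]
    - [0,-0.257,-0.306,0,0,0,-1]
    - [0,-0.257,-0.306,0,0,0,-1]

```text
time: 5.5
position: [0.4879, -0.1238, 0.1772]
orientation: [0.939, -0.057, 0.025, -0.339]
force: [1.0, -1.3, -4.4]
opening: 0.0137
finger_force: 30.2
```

```bash
cat > look.py <<'E'
from h import *
import sys
# tray corner prediction assuming rigid grasp, drawn on scene+side+wrist
g=np.load("grasp.npz");s=state();R0=Ro.from_quat(g["q"]);R1=Ro.from_quat(s["orientation"])
print(s["position"],s["force"],s["wrist_torque"],s["opening"],s["finger_force"])
def now(P): return R1.apply(R0.inv().apply(place(TRAY,P)-g["p"]))+s["position"]
sc,si=camera_info("scene"),camera_info("side"); w=camera_info("wrist")
L=[[(62,-95,53),(62,75,34),(62,75,12),(-62,75,12),(-62,75,34),(-62,-95,53),(62,-95,53)]]
def view(im,ci,pf,k):
    c=np.median(pf(ci,now(L[0])),axis=0); hw=(400/k/2,550/k/2); o=np.clip((c-hw).astype(int),0,[512-int(2*hw[0]),384-int(2*hw[1])])
    a=cv2.resize(np.ascontiguousarray(im[o[1]:o[1]+int(2*hw[1]),o[0]:o[0]+int(2*hw[0]),::-1]),(400,550),interpolation=cv2.INTER_CUBIC)
    for P in L: cv2.polylines(a,[((pf(ci,now(P))-o+.5)*k-.5).astype(int)],False,(0,0,255),1)
    cv2.polylines(a,[((pf(ci,place(TUB,RIM))-o+.5)*k-.5).astype(int)],False,(0,200,0),1)
    return a
k=float(sys.argv[2])
cv2.imwrite(sys.argv[1],np.hstack([view(grab_frame("scene"),sc,proj,k),view(grab_frame("side"),si,proj,k)]))
E
python3 look.py pics/l1.png 3.3
```

```text
[ 0.4879112  -0.12376322  0.1772094 ] [ 1.02924965 -1.27255906 -4.36740945] [-1.1490122   0.05061789 -0.1873471 ] 0.013679328458571687 30.181254763738252
```

View pics/l1.png

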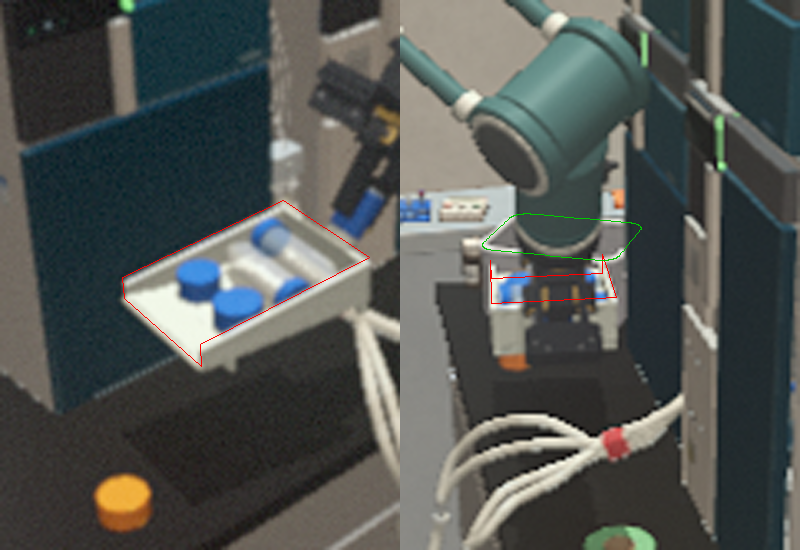

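The tray hangs level; prediction and image agree within 1–2 px (lip corner at (203,368) against (200,365)). My picture budget is now used, so further checks will be numeric. I'll measure the droop and plan the transfer.

```bash
cat >> h.py <<'E'
from scipy.ndimage import map_coordinates
def tray2tool():
    g=np.load("grasp.npz");Rt=Ro.from_euler('z',TRAY[2]);R0=Ro.from_quat(g["q"])
    return Rt.inv()*R0, Rt.inv().apply(g["p"]-[TRAY[0],TRAY[1],0])
RIMP=place(TUB,[0,-70,90])[0]; RT=Ro.from_euler('z',TUB[2])
def hook_pose(off=(0,0,0),tip=0.,droop=0.):
    """TCP pose with tray_hook at rim+off (rim frame, m), tray tipped nose-down by tip (rad)"""
    Rt=RT*Ro.from_euler('x',-tip+droop); Rg,pg=tray2tool()
    return Rt.apply(pg-np.array([0,.053,.007]))+RIMP+RT.apply(off), Rt*Rg
def hook_now():
    s=state();Rg,pg=tray2tool();Rt=Ro.from_quat(s["orientation"])*Rg.inv()
    h=s["position"]-Rt.apply(pg)+Rt.apply([0,.053,.007]); e=(RT.inv()*Rt).as_rotvec()
    print("hook in rim mm",(RT.inv().apply(h-RIMP)*1e3).round(1),"rot",e.round(3),"F rim",RT.inv().apply(s["force"]).round(1),"Tq",RT.inv().apply(s["wrist_torque"]).round(2),"t",s["time"])
def lip_off(im,ci,P,k=1):
    """mean normal offset (px) of white->dark edge outward from front lip top edge"""
    a,b=proj(ci,P[:2]); o=proj(ci,P[2:])[0]; g=im.min(2).astype(float); n=np.array([-(b-a)[1],(b-a)[0]]);n/=np.linalg.norm(n)
    if n@((a+b)/2-o)<0:n=-n
    t=np.linspace(-6,6,121);u=np.linspace(.25,.75,15);S=(a+u[:,None]*(b-a))[:,None]+n*t[None,:,None]
    S=(S+.5)*k-.5; v=map_coordinates(cv2.GaussianBlur(g,(0,0),k*.5),[S[...,1],S[...,0]],order=1)
    d=np.gradient(v,axis=1); return np.median(t[d.argmin(1)]), n
E
python3 - <<'E'
from h import *
sc=camera_info("scene");s=state()
L=np.array([(62,79,18),(-62,79,18),(0,0,18)])
im0=cv2.imread("pics/scene0.png")
r0=lip_off(im0,sc,place(TRAY,L),800/512)
Rg,pg=tray2tool();Rt=Ro.from_quat(s["orientation"])*Rg.inv();p=s["position"]-Rt.apply(pg)
now=lambda L:Rt.apply(L/1000)+p
r1=lip_off(grab_frame("scene"),sc,now(L))
dz=proj(sc,now(L)[:2].mean(0)-[0,0,.001])[0]-proj(sc,now(L)[:2].mean(0))[0]
print(r0,r1,"px per mm down",dz@r1[1],"droop mm",(r1[0]-r0[0])/(dz@r1[1]))
hook_now()
pp,R=hook_pose((0,-.035,.03));print(pp);plan(pp,R)
print(Rt.as_euler('zyx'))
E
```

```text
(np.float64(1.0), array([-0.70553469,  0.70867538])) (np.float64(1.1000000000000005), array([-0.66145575,  0.74998419])) px per mm down 0.21168633733582143 droop mm 0.4723970439403441
hook in rim mm [  68.4 -187.4   35.4] rot [-0.002  0.     0.382] F rim [-0.1  0.2 -3.9] Tq [-0.94 -0.35  0.07] t 5.65
[0.43664208 0.0639487  0.16766072]
shift [-0.24, -0.446, 0.397] turn [0.003, 0.492, 0.585]
[-0.12295123 -0.00048095 -0.00318451]
```

Emit:
servo_tool:
  commands:
    - [-0.005,-0.009,0.008,0,0.01,0.012,-1]
    - [-0.014,-0.027,0.024,0,0.029,0.035,-1]
    - [-0.029,-0.054,0.048,0,0.059,0.07,-1]
    - [-0.046,-0.085,0.075,0,0.093,0.11,-1]
    - [-0.065,-0.12,0.107,0,0.133,0.158,-1]
    - [-0.084,-0.156,0.139,0,0.172,0.205,-1]
    - [-0.103,-0.192,0.171,0,0.211,0.251,-1]
    - [-0.122,-0.227,0.202,0,0.25,0.297,-1]
    - [-0.139,-0.259,0.23,0,0.285,0.339,-1]
    - [-0.156,-0.29,0.258,0,0.32,0.38,-1]

```text
time: 6.48
position: [0.4527, 0.0005, 0.169]
orientation: [0.923, -0.175, 0.063, -0.336]
force: [0.5, 0.1, -4.4]
opening: 0.0136
finger_force: 30.1
```

Run:
```python
from h import *
hook_now();plan(*hook_pose((0,-.035,.03)))
```

```text
hook in rim mm [ 21.7 -84.4  31.4] rot [-0.     0.003  0.132] F rim [ 0.3  0.3 -4.4] Tq [-0.95 -0.1  -0.05] t 6.4833
shift [-0.127, -0.133, 0.118] turn [-0.0, 0.174, 0.199]
```

Emit:
servo_tool:
  commands:
    - [-0.018,-0.019,0.017,0,0.025,0.028,-1]
    - [-0.036,-0.038,0.034,0,0.05,0.057,-1]
    - [-0.056,-0.059,0.052,0,0.077,0.088,-1]
    - [-0.074,-0.078,0.069,0,0.102,0.117,-1]
    - [-0.089,-0.093,0.083,0,0.122,0.139,-1]
    - [-0.099,-0.104,0.092,0,0.136,0.155,-1]
    - [-0.104,-0.109,0.097,0,0.143,0.163,-1]
    - [-0.104,-0.109,0.097,0,0.143,0.163,-1]
    - [-0.104,-0.109,0.097,0,0.143,0.163,-1]

```text
time: 7.23
position: [0.4414, 0.0507, 0.169]
orientation: [0.913, -0.223, 0.084, -0.331]
force: [-0.1, 0.5, -3.1]
opening: 0.014
finger_force: 30.1
```

```bash
cat > m.py <<'E'
from h import *
import sys
o=eval(sys.argv[1]);tip=float(sys.argv[2]) if len(sys.argv)>2 else 0
hook_now();plan(*hook_pose(np.array(o)/1000,np.radians(tip)))
E
python3 m.py "(0,-12,12)"
```

```text
hook in rim mm [  6.3 -44.4  31.2] rot [-0.001 -0.003  0.025] F rim [-0.4  0.4 -3.1] Tq [-0.99  0.01  0.04] t 7.2333
shift [-0.033, -0.042, 0.119] turn [0.001, 0.028, 0.043]
```

Emit:
servo_tool:
  commands:
    - [-0.007,-0.009,0.024,0,0.006,0.009,-1]
    - [-0.014,-0.018,0.05,0,0.012,0.018,-1]
    - [-0.021,-0.027,0.076,0,0.018,0.028,-1]
    - [-0.028,-0.035,0.1,0,0.024,0.037,-1]
    - [-0.032,-0.041,0.115,0,0.028,0.043,-1]
    - [-0.033,-0.042,0.119,0,0.028,0.043,-1]
    - [-0.033,-0.042,0.119,0,0.028,0.043,-1]
    - [-0.033,-0.042,0.119,0,0.028,0.043,-1]

```text
time: 7.9
position: [0.4477, 0.0844, 0.1495]
orientation: [0.91, -0.235, 0.086, -0.331]
force: [-0.1, 0.2, -3.3]
opening: 0.0138
finger_force: 30.1
```

```bash
python3 m.py "(0,-8,2)"
python3 - <<'E'
from h import *
# check gap lip vs rim in side view is not measurable here; check lip edge again in scene
sc=camera_info("scene");s=state();L=np.array([(62,79,18),(-62,79,18),(0,0,18)])
Rg,pg=tray2tool();Rt=Ro.from_quat(s["orientation"])*Rg.inv();p=s["position"]-Rt.apply(pg)
print(lip_off(grab_frame("scene"),sc,Rt.apply(L/1000)+p))
E
```

```text
hook in rim mm [ -0.3 -11.8  11.8] rot [-0.  0.  0.] F rim [-0.1  0.2 -3.3] Tq [-0.97  0.05 -0.02] t 7.9
shift [0.001, 0.012, 0.033] turn [0.001, 0.001, -0.0]
(np.float64(-0.6999999999999993), array([-0.99963496,  0.02701755]))
```

Emit:
servo_tool:
  commands:
    - [0.001,0.003,0.008,0,0,0,-1]
    - [0.001,0.006,0.016,0,0,0,-1]
    - [0.001,0.009,0.023,0,0,0,-1]
    - [0.001,0.011,0.029,0,0,0,-1]
    - [0.001,0.012,0.033,0,0,0,-1]
    - [0.001,0.012,0.033,0,0,0,-1]

```text
time: 8.45
position: [0.4495, 0.0873, 0.1393]
orientation: [0.91, -0.235, 0.086, -0.331]
force: [-0.8, 0.2, -3.3]
opening: 0.0133
finger_force: 30.1
```

```bash
python3 m.py "(0,-8,-1)"
```

```text
hook in rim mm [-0.  -8.3  1.6] rot [-0.     0.001 -0.   ] F rim [-0.8 -0.2 -3.3] Tq [-0.93  0.06  0.02] t 8.45
shift [0.0, 0.005, 0.007] turn [0.001, 0.001, -0.002]
```

Emit:
servo_tool:
  commands:
    - [0,0.0011,0.0013,0,0,0,-1]
    - [0,0.0021,0.0026,0,0,0,-1]
    - [0,0.0032,0.0038,0,0,0,-1]
    - [0,0.0032,0.0038,0,0,0,-1]

```text
time: 8.78
position: [0.4498, 0.0872, 0.1384]
orientation: [0.91, -0.235, 0.087, -0.331]
force: [0.3, 0.2, -3.0]
opening: 0.0138
finger_force: 30.0
```

```bash
python3 m.py "(0,-8,-1)"
```

```text
hook in rim mm [ 0.3 -8.3  0.7] rot [ 0.  0. -0.] F rim [ 0.2  0.3 -3. ] Tq [-0.69  0.15  0.04] t 8.7833
shift [-0.001, 0.003, 0.005] turn [-0.0, -0.0, -0.001]
```

Emit:
servo_tool:
  commands:
    - [0,0.0006,0.0007,0,0,0,-1]
    - [0,0.0011,0.0013,0,0,0,-1]
    - [0,0.0011,0.0013,0,0,0,-1]

```text
time: 9.03
position: [0.4499, 0.0872, 0.1379]
orientation: [0.91, -0.235, 0.087, -0.331]
force: [-0.0, -0.8, -2.0]
opening: 0.0138
finger_force: 30.0
```

```bash
python3 m.py "(0,-8,-1)"
```

```text
hook in rim mm [ 0.4 -8.3  0.2] rot [-0.  0. -0.] F rim [ 0.4 -0.7 -2. ] Tq [-0.63  0.08  0.08] t 9.0333
shift [-0.001, 0.002, 0.004] turn [0.0, -0.0, -0.001]
```

Emit:
servo_tool:
  commands:
    - [0,-0.0026,0.0021,0,0,0,-1]
    - [0,-0.0051,0.0043,0,0,0,-1]
    - [0,-0.0077,0.0064,0,0,0,-1]
    - [0,-0.0102,0.0086,0,0,0,-1]
    - [0,-0.0102,0.0086,0,0,0,-1]

```text
time: 9.45
position: [0.4517, 0.0909, 0.1378]
orientation: [0.91, -0.235, 0.087, -0.331]
force: [0.1, 0.3, -2.4]
opening: 0.014
finger_force: 30.0
```

```bash
python3 m.py "(0,-2,0)"
```

```text
hook in rim mm [ 0.2 -4.1  0.1] rot [-0.  0. -0.] F rim [-0.1  0.3 -2.4] Tq [-0.45  0.08 -0.06] t 9.45
shift [-0.0, -0.005, 0.005] turn [0.0, 0.0, -0.001]
```

Emit:
servo_tool:
  commands:
    - [0,-0.0015,0.0013,0,0,0,-1]
    - [0,-0.0028,0.0024,0,0,0,-1]
    - [0,-0.0041,0.0034,0,0,0,-1]
    - [0,-0.0054,0.0045,0,0,0,-1]
    - [0,-0.0054,0.0045,0,0,0,-1]

```text
time: 9.87
position: [0.4527, 0.0927, 0.1377]
orientation: [0.91, -0.235, 0.087, -0.331]
force: [0.2, -0.2, -0.9]
opening: 0.014
finger_force: 30.0
```

```bash
python3 m.py "(0,0,0)"
```

```text
hook in rim mm [ 0.2 -2.1  0. ] rot [-0.  0. -0.] F rim [ 0.3 -0.1 -0.9] Tq [-0.5   0.09  0.01] t 9.8667
shift [-0.0, -0.005, 0.005] turn [0.0, 0.0, -0.001]
```

Emit:
servo_tool:
  commands:
    - [0,-0.001,0.0008,0,0,0,-1]
    - [0,-0.002,0.0016,0,0,0,-1]
    - [0,-0.0031,0.0026,0,0,0,-1]
    - [0,-0.0031,0.0026,0,0,0,-1]

```text
time: 10.2
position: [0.4526, 0.0931, 0.1372]
orientation: [0.91, -0.235, 0.086, -0.33]
force: [-6.7, -8.6, 1.8]
opening: 0.0137
finger_force: 30.0
```

```bash
python3 m.py "(0,0,0)"
```

```text
hook in rim mm [-0.2 -1.9 -0.8] rot [-0.002  0.     0.   ] F rim [ -1.7 -10.7   1.8] Tq [-1.09  0.39  0.16] t 10.2
shift [0.0, -0.006, 0.003] turn [0.004, 0.001, 0.0]
```

Rib contact is at y ≈ -1.9 mm and lip contact at z ≈ 0.2 mm. I'll back off slightly and swing in steps, adjusting the pivot by force.

```bash
cat > sw.py <<'E'
from h import *
import sys
# sw.py "(x,y,z,tip) commanded" "(x,y,z,tip) next" nrows
a=np.array(eval(sys.argv[1]),float);b=np.array(eval(sys.argv[2]),float);n=int(sys.argv[3])
hook_now()
s=state();Rg,_=tray2tool();t=(RT.inv()*Ro.from_quat(s["orientation"])*Rg.inv()).as_rotvec()[0]
p0,R0=hook_pose(a[:3]/1e3,np.radians(a[3]))
print("meas-cmd mm",(RT.inv().apply(s["position"]-p0)*1e3).round(2),"tip",np.degrees(-t).round(2))
rows=[]
for k in range(1,n+1):
    c=a+(b-a)*k/n; p,R=hook_pose(c[:3]/1e3,np.radians(c[3]))
    rows.append((R0.inv().apply(p-p0)/.3).round(4).tolist()+((R0.inv()*R).as_rotvec()/.5).round(3).tolist()+[-1])
rows.append(rows[-1]);print(rows)
E
python3 sw.py "(.2,-.9,0,0)" "(.2,-2.1,-.1,0)" 2; python3 sw.py "(.2,-2.1,-.1,0)" "(.2,-2.1,-.1,8)" 5
```

```text
hook in rim mm [-0.2 -1.9 -0.8] rot [-0.002  0.     0.   ] F rim [ -1.7 -10.7   1.8] Tq [-1.09  0.39  0.16] t 10.2
meas-cmd mm [-0.34 -0.91 -0.44] tip 0.12
[[0.0, 0.0016, -0.0012, 0.0, 0.0, 0.0, -1], [0.0, 0.0033, -0.0023, 0.0, 0.0, 0.0, -1], [0.0, 0.0033, -0.0023, 0.0, 0.0, 0.0, -1]]
hook in rim mm [-0.2 -1.9 -0.8] rot [-0.002  0.     0.   ] F rim [ -1.7 -10.7   1.8] Tq [-1.09  0.39  0.16] t 10.2
meas-cmd mm [-0.34  0.29 -0.34] tip 0.12
[[0.0, -0.014, -0.0094, -0.056, -0.0, -0.0, -1], [0.0001, -0.0282, -0.0184, -0.112, -0.0, -0.0, -1], [0.0001, -0.0427, -0.027, -0.168, -0.0, -0.0, -1], [0.0001, -0.0575, -0.0352, -0.223, -0.0, -0.001, -1], [0.0002, -0.0724, -0.043, -0.279, -0.0, -0.001, -1], [0.0002, -0.0724, -0.043, -0.279, -0.0, -0.001, -1]]
```

Emit:
servo_tool:
  commands:
    - [0,0.0016,-0.0012,0,0,0,-1]
    - [0,0.0033,-0.0023,0,0,0,-1]
    - [0,0.0033,-0.0023,0,0,0,-1]

```text
time: 10.45
position: [0.4526, 0.0926, 0.1376]
orientation: [0.91, -0.235, 0.087, -0.331]
force: [0.0, -0.6, -1.3]
opening: 0.0135
finger_force: 30.0
```

Emit:
servo_tool:
  commands:
    - [0.0,-0.014,-0.0094,-0.056,0,0,-1]
    - [0.0001,-0.0282,-0.0184,-0.112,0,0,-1]
    - [0.0001,-0.0427,-0.027,-0.168,0,0,-1]
    - [0.0001,-0.0575,-0.0352,-0.223,0,-0.001,-1]
    - [0.0002,-0.0724,-0.043,-0.279,0,-0.001,-1]
    - [0.0002,-0.0724,-0.043,-0.279,0,-0.001,-1]

```text
time: 10.95
position: [0.4575, 0.1002, 0.1629]
orientation: [0.931, -0.239, 0.071, -0.266]
force: [-2.0, -3.5, -0.8]
opening: 0.0138
finger_force: 30.0
```

```bash
python3 sw.py "(.2,-2.1,-.1,8)" "(.2,-2.1,-.1,18)" 5
```

```text
hook in rim mm [ 0.6 -1.6  1.3] rot [-0.14  -0.003  0.002] F rim [-0.  -4.  -0.8] Tq [-1.07  0.31  0.04] t 10.95
meas-cmd mm [0.52 0.58 1.5 ] tip 8.04
[[0.0, -0.0175, -0.0117, -0.07, -0.0, -0.0, -1], [0.0001, -0.0354, -0.0228, -0.14, -0.0, -0.0, -1], [0.0001, -0.0537, -0.0332, -0.209, -0.0, -0.0, -1], [0.0002, -0.0724, -0.043, -0.279, -0.0, -0.001, -1], [0.0002, -0.0914, -0.0522, -0.349, -0.0, -0.001, -1], [0.0002, -0.0914, -0.0522, -0.349, -0.0, -0.001, -1]]
```

Emit:
servo_tool:
  commands:
    - [0.0,-0.0172,-0.0119,-0.07,0,0,-1]
    - [0.0001,-0.0349,-0.0232,-0.14,0,0,-1]
    - [0.0001,-0.053,-0.0338,-0.209,0,0,-1]
    - [0.0002,-0.0716,-0.0436,-0.279,0,-0.001,-1]
    - [0.0002,-0.0906,-0.0528,-0.349,0,-0.001,-1]
    - [0.0002,-0.0906,-0.0528,-0.349,0,-0.001,-1]

```text
time: 11.45
position: [0.4647, 0.1135, 0.1908]
orientation: [0.951, -0.244, 0.049, -0.185]
force: [-3.0, -3.9, 1.8]
opening: 0.0141
finger_force: 30.0
```

```bash
python3 sw.py "(.2,-2.4,-.1,18)" "(.2,-2.5,-.1,28)" 5
```

```text
hook in rim mm [ 0.4 -1.3  1.5] rot [-0.314 -0.002  0.002] F rim [-0.8 -4.9  1.8] Tq [-0.79  0.31 -0.02] t 11.45
meas-cmd mm [0.38 1.03 1.6 ] tip 17.98
[[0.0, -0.0175, -0.0117, -0.07, -0.0, -0.0, -1], [0.0001, -0.0353, -0.0228, -0.14, -0.0, -0.0, -1], [0.0001, -0.0536, -0.0333, -0.209, -0.0, -0.0, -1], [0.0002, -0.0722, -0.0431, -0.279, -0.0, -0.001, -1], [0.0002, -0.0911, -0.0523, -0.349, -0.0, -0.001, -1], [0.0002, -0.0911, -0.0523, -0.349, -0.0, -0.001, -1]]
```

Emit:
servo_tool:
  commands:
    - [0.0,-0.0172,-0.0119,-0.07,0,0,-1]
    - [0.0001,-0.0348,-0.0232,-0.14,0,0,-1]
    - [0.0001,-0.0529,-0.0339,-0.209,0,0,-1]
    - [0.0002,-0.0714,-0.0437,-0.279,0,-0.001,-1]
    - [0.0002,-0.0903,-0.0529,-0.349,0,-0.001,-1]
    - [0.0002,-0.0903,-0.0529,-0.349,0,-0.001,-1]
    - [0.0002,-0.0903,-0.0529,-0.349,0,-0.001,-1]
    - [0.0002,-0.0903,-0.0529,-0.349,0,-0.001,-1]

```text
time: 12.12
position: [0.4729, 0.1294, 0.2137]
orientation: [0.963, -0.248, 0.027, -0.102]
force: [0.7, -1.2, 2.3]
opening: 0.0139
finger_force: 30.2
```

```bash
python3 sw.py "(.2,-2.8,-.1,28)" "(.2,-2.8,-.1,38)" 5
```

```text
hook in rim mm [ 0.1 -2.8 -0.2] rot [-0.487  0.001 -0.   ] F rim [ 1.2 -0.7  2.3] Tq [ 0.33  0.09 -0.14] t 12.1167
meas-cmd mm [-0.14 -0.17 -0.32] tip 27.9
[[0.0, -0.0175, -0.0117, -0.07, -0.0, -0.0, -1], [0.0001, -0.0354, -0.0228, -0.14, -0.0, -0.0, -1], [0.0001, -0.0537, -0.0332, -0.209, -0.0, -0.0, -1], [0.0002, -0.0724, -0.043, -0.279, -0.0, -0.001, -1], [0.0002, -0.0914, -0.0522, -0.349, -0.0, -0.001, -1], [0.0002, -0.0914, -0.0522, -0.349, -0.0, -0.001, -1]]
```

Emit:
servo_tool:
  commands:
    - [0.0,-0.0175,-0.0119,-0.07,0,0,-1]
    - [0.0001,-0.0354,-0.0231,-0.14,0,0,-1]
    - [0.0001,-0.0537,-0.0336,-0.209,0,0,-1]
    - [0.0002,-0.0724,-0.0436,-0.279,0,-0.001,-1]
    - [0.0002,-0.0915,-0.0529,-0.349,0,-0.001,-1]
    - [0.0002,-0.0915,-0.0529,-0.349,0,-0.001,-1]
    - [0.0002,-0.0915,-0.0529,-0.349,0,-0.001,-1]
    - [0.0002,-0.0915,-0.0529,-0.349,0,-0.001,-1]

```text
time: 12.78
position: [0.4843, 0.1499, 0.235]
orientation: [0.968, -0.25, 0.006, -0.018]
force: [-0.3, 0.3, 3.2]
opening: 0.0139
finger_force: 30.3
```

```bash
python3 sw.py "(.2,-2.8,.1,38)" "(.2,-2.8,.1,48)" 5
```

```text
hook in rim mm [ 0.1 -2.9  0.1] rot [-0.662  0.001 -0.001] F rim [-0.4  0.1  3.2] Tq [ 0.44  0.23 -0.15] t 12.7833
meas-cmd mm [-0.09 -0.33 -0.18] tip 37.91
[[0.0, -0.0175, -0.0117, -0.07, -0.0, -0.0, -1], [0.0001, -0.0354, -0.0228, -0.14, -0.0, -0.0, -1], [0.0001, -0.0537, -0.0332, -0.209, -0.0, -0.0, -1], [0.0002, -0.0724, -0.043, -0.279, -0.0, -0.001, -1], [0.0002, -0.0914, -0.0522, -0.349, -0.0, -0.001, -1], [0.0002, -0.0914, -0.0522, -0.349, -0.0, -0.001, -1]]
```

Emit:
servo_tool:
  commands:
    - [0.0,-0.0175,-0.0119,-0.07,0,0,-1]
    - [0.0001,-0.0354,-0.0232,-0.14,0,0,-1]
    - [0.0001,-0.0537,-0.0337,-0.209,0,0,-1]
    - [0.0002,-0.0724,-0.0437,-0.279,0,-0.001,-1]
    - [0.0002,-0.0914,-0.053,-0.349,0,-0.001,-1]
    - [0.0002,-0.0914,-0.053,-0.349,0,-0.001,-1]
    - [0.0002,-0.0914,-0.053,-0.349,0,-0.001,-1]
    - [0.0002,-0.0914,-0.053,-0.349,0,-0.001,-1]

```text
time: 13.45
position: [0.4972, 0.1735, 0.252]
orientation: [0.966, -0.249, -0.016, 0.067]
force: [0.2, 0.5, 3.8]
opening: 0.0136
finger_force: 30.3
```

```bash
python3 sw.py "(.2,-2.8,.35,48)" "(.2,-2.8,.35,58)" 5
```

```text
hook in rim mm [-0.  -2.8  0.3] rot [-0.837  0.001 -0.   ] F rim [-0.   0.5  3.8] Tq [ 0.52  0.3  -0.31] t 13.45
meas-cmd mm [-0.19 -0.24 -0.11] tip 47.93
[[0.0, -0.0175, -0.0117, -0.07, -0.0, -0.0, -1], [0.0001, -0.0354, -0.0228, -0.14, -0.0, -0.0, -1], [0.0001, -0.0537, -0.0332, -0.209, -0.0, -0.0, -1], [0.0002, -0.0724, -0.043, -0.279, -0.0, -0.001, -1], [0.0002, -0.0914, -0.0522, -0.349, -0.0, -0.001, -1], [0.0002, -0.0914, -0.0522, -0.349, -0.0, -0.001, -1]]
```

Forces are gentle, so I'm continuing to 58°.

Emit:
servo_tool:
  commands:
    - [0.0,-0.0175,-0.0118,-0.07,0,0,-1]
    - [0.0001,-0.0354,-0.023,-0.14,0,0,-1]
    - [0.0001,-0.0537,-0.0335,-0.209,0,0,-1]
    - [0.0002,-0.0724,-0.0434,-0.279,0,-0.001,-1]
    - [0.0002,-0.0914,-0.0527,-0.349,0,-0.001,-1]
    - [0.0002,-0.0914,-0.0527,-0.349,0,-0.001,-1]
    - [0.0002,-0.0914,-0.0527,-0.349,0,-0.001,-1]
    - [0.0002,-0.0914,-0.0527,-0.349,0,-0.001,-1]
    - [0.0002,-0.0914,-0.0527,-0.349,0,-0.001,-1]

```text
time: 14.2
position: [0.5113, 0.1992, 0.2639]
orientation: [0.957, -0.246, -0.038, 0.151]
force: [-1.4, 2.4, 4.2]
opening: 0.0139
finger_force: 30.3
```

```bash
cat > blue.py <<'E'
from h import *
sc=camera_info("scene");im=grab_frame("scene").astype(int)
m=((im[...,2]-im[...,0]>60)&(im[...,2]>110)).astype(np.uint8)
n,l,st,c=cv2.connectedComponentsWithStats(m)
for k in range(1,n):
    if st[k,4]>12 and 90<c[k,0]<320 and 150<c[k,1]<310: print("blue",c[k].round(0),st[k,2:5])
t=proj(sc,place(TUB,RIM));print("tub rim px",t.min(0).round(),t.max(0).round())
E
python3 sw.py "(.2,-2.8,.5,58)" "(.2,-2.8,.5,68)" 5; python3 blue.py
```

```text
hook in rim mm [-0.2 -2.9  0.5] rot [-1.011e+00  1.000e-03 -0.000e+00] F rim [-2.3  1.4  4.2] Tq [ 0.54  0.38 -0.42] t 14.2
meas-cmd mm [-0.32 -0.31 -0.05] tip 57.94
[[0.0, -0.0175, -0.0117, -0.07, -0.0, -0.0, -1], [0.0001, -0.0354, -0.0228, -0.14, -0.0, -0.0, -1], [0.0001, -0.0537, -0.0332, -0.209, -0.0, -0.0, -1], [0.0002, -0.0724, -0.043, -0.279, -0.0, -0.001, -1], [0.0002, -0.0914, -0.0522, -0.349, -0.0, -0.001, -1], [0.0002, -0.0914, -0.0522, -0.349, -0.0, -0.001, -1]]
blue [184. 168.] [11 15 77]
blue [141. 186.] [21 18 92]
blue [147. 203.] [11 10 37]
blue [151. 245.] [ 20  14 131]
tub rim px [113. 209.] [173. 260.]
```

Emit:
servo_tool:
  commands:
    - [0.0,-0.0175,-0.0118,-0.07,0,0,-1]
    - [0.0001,-0.0354,-0.023,-0.14,0,0,-1]
    - [0.0001,-0.0537,-0.0335,-0.209,0,0,-1]
    - [0.0002,-0.0724,-0.0434,-0.279,0,-0.001,-1]
    - [0.0002,-0.0914,-0.0527,-0.349,0,-0.001,-1]
    - [0.0002,-0.0914,-0.0527,-0.349,0,-0.001,-1]
    - [0.0002,-0.0914,-0.0527,-0.349,0,-0.001,-1]
    - [0.0002,-0.0914,-0.0527,-0.349,0,-0.001,-1]
    - [0.0002,-0.0914,-0.0527,-0.349,0,-0.001,-1]

```text
time: 15.0
position: [0.5345, 0.2141, 0.2745]
orientation: [0.944, -0.228, -0.066, 0.229]
force: [0.8, 3.6, -2.4]
opening: 0.0143
finger_force: 30.7
```

```bash
python3 sw.py "(.2,-2.8,.65,68)" "(.2,-2.8,.65,76)" 4; python3 blue.py
```

```text
hook in rim mm [ 8.6 -8.6  4.9] rot [-1.18   0.005  0.034] F rim [-1.   3.5 -2.4] Tq [ 1.62  0.28 -0.26] t 15.0
meas-cmd mm [12.82 -6.88  4.01] tip 67.63
[[0.0, -0.0175, -0.0117, -0.07, -0.0, -0.0, -1], [0.0001, -0.0354, -0.0228, -0.14, -0.0, -0.0, -1], [0.0001, -0.0537, -0.0332, -0.209, -0.0, -0.0, -1], [0.0002, -0.0724, -0.043, -0.279, -0.0, -0.001, -1], [0.0002, -0.0724, -0.043, -0.279, -0.0, -0.001, -1]]
blue [171. 163.] [12 14 55]
blue [148. 204.] [11 10 27]
blue [151. 245.] [ 20  14 126]
tub rim px [113. 209.] [173. 260.]
```

Run:
```python
from h import *
s=state();print(s["joint_positions"].round(3),s["joint_velocities"].round(3),s["effort"].round(1),s["force"],s["wrist_torque"])
plan(*hook_pose(np.array([.0,-2.9,.5])/1e3,np.radians(58)))
plan(*hook_pose(np.array([.0,-2.9,1.5])/1e3,np.radians(66)))
```

```text
[ 0.485  0.324  1.533 -0.254  1.696  2.551] [-0.002 -0.005 -0.005 -0.003  0.008  0.001] [ -1.3 -52.5 -33.5  -2.7   3.4  -0.1] [ 0.9934708   2.49581994 -3.83561838] [ 1.57708347 -0.57736048 -0.27790221]
shift [-0.045, 0.053, 0.07] turn [0.336, 0.022, 0.061]
shift [-0.043, -0.01, 0.012] turn [0.057, 0.017, 0.062]
```

Joint 6 hit its range limit (2.55), so 68° at this yaw is unreachable and the tool drifted along the rim. I'm easing back with a small step that is safe whichever way the command reference is kept.

Run:
```python
from h import *
hook_now()
s=state();Rg,pg=tray2tool();
Rt=RT*Ro.from_rotvec([0,0,.02])*Ro.from_euler('x',-np.radians(65)); R=Rt*Rg
o=np.array([5.5,-8.2,4.9])/1e3
plan(Rt.apply(pg-np.array([0,.053,.007]))+RIMP+RT.apply(o),R)
```

```text
hook in rim mm [ 8.7 -8.7  5.2] rot [-1.18   0.005  0.034] F rim [-0.3  2.7 -3.8] Tq [ 1.66  0.26 -0.28] t 15.05
shift [-0.024, 0.02, 0.017] turn [0.092, 0.035, 0.026]
```

Emit:
servo_tool:
  commands:
    - [-0.008,0.007,0.006,0.03,0.012,0.009,-1]
    - [-0.016,0.014,0.012,0.06,0.024,0.018,-1]
    - [-0.024,0.02,0.017,0.092,0.035,0.026,-1]
    - [-0.024,0.02,0.017,0.092,0.035,0.026,-1]
    - [-0.024,0.02,0.017,0.092,0.035,0.026,-1]

```text
time: 15.47
position: [0.5265, 0.2073, 0.2757]
orientation: [0.949, -0.231, -0.052, 0.209]
force: [2.8, 3.6, -0.2]
opening: 0.0136
finger_force: 30.8
```

```bash
python3 sw.py "(0,-3,.6,65)" "(0,-3,.6,58)" 3; python3 -c "
from h import *
print(state()['joint_positions'])"
```

```text
hook in rim mm [ 8.  -9.9  7.2] rot [-1.132 -0.011  0.024] F rim [ 0.7  4.5 -0.2] Tq [ 1.39  0.08 -0.18] t 15.4667
meas-cmd mm [ 9.32 -7.16  6.58] tip 64.89
[[-0.0001, 0.0199, 0.0144, 0.081, 0.0, 0.0, -1], [-0.0001, 0.0392, 0.0296, 0.163, 0.0, 0.0, -1], [-0.0002, 0.0579, 0.0456, 0.244, 0.0, 0.001, -1], [-0.0002, 0.0579, 0.0456, 0.244, 0.0, 0.001, -1]]
[ 0.47663415  0.27100083  1.58511761 -0.24497857  1.64556299  2.55153566]
```

```bash
cat > mv.py <<'E'
from h import *
import sys
# mv.py "(x,y,z,tip,yawerr)" from measured
hook_now();o=np.array(eval(sys.argv[1]),float);Rg,pg=tray2tool()
Rt=RT*Ro.from_rotvec([0,0,o[4]])*Ro.from_euler('x',-np.radians(o[3]))
plan(Rt.apply(pg-np.array([0,.053,.007]))+RIMP+RT.apply(o[:3]/1e3),Rt*Rg)
E
python3 mv.py "(7,-9.9,7.2,60,0.01)"
```

```text
hook in rim mm [ 8.  -9.9  7.2] rot [-1.132 -0.011  0.024] F rim [ 0.7  4.5 -0.2] Tq [ 1.39  0.08 -0.18] t 15.4667
shift [-0.008, 0.041, 0.031] turn [0.171, -0.005, 0.031]
```

Emit:
servo_tool:
  commands:
    - [-0.002,0.01,0.007,0.043,-0.001,0.008,-1]
    - [-0.004,0.021,0.015,0.086,-0.003,0.016,-1]
    - [-0.006,0.031,0.023,0.128,-0.004,0.024,-1]
    - [-0.008,0.041,0.031,0.171,-0.005,0.031,-1]
    - [-0.008,0.041,0.031,0.171,-0.005,0.031,-1]
    - [-0.008,0.041,0.031,0.171,-0.005,0.031,-1]

```text
time: 15.97
position: [0.5174, 0.1948, 0.272]
orientation: [0.955, -0.241, -0.042, 0.169]
force: [2.1, 0.9, 0.2]
opening: 0.0137
finger_force: 30.5
```

```bash
python3 mv.py "(3,-4,2,58,0.0)"; python3 -c "
from h import *
print(state()['joint_positions'])"; python3 blue.py
```

```text
hook in rim mm [  6.8 -10.2   6.8] rot [-1.048 -0.004  0.009] F rim [1.4 1.8 0.2] Tq [ 1.15 -0.05 -0.18] t 15.9667
shift [-0.015, -0.007, 0.021] turn [0.071, -0.005, 0.018]
[ 0.44090543  0.20038151  1.65783729 -0.20574747  1.56775965  2.53602937]
blue [183. 163.] [13 15 78]
blue [143. 179.] [ 9  5 18]
blue [132. 182.] [ 7  4 14]
blue [145. 188.] [10 12 43]
blue [148. 204.] [11 10 35]
blue [152. 245.] [ 17  14 126]
tub rim px [113. 209.] [173. 260.]
```

```bash
cat > blue2.py <<'E'
from h import *
import sys
def run(im,tag):
    im=im.astype(int);m=((im[...,2]-im[...,0]>60)&(im[...,2]>100)).astype(np.uint8)
    n,l,st,c=cv2.connectedComponentsWithStats(m)
    for k in range(1,n):
        if st[k,4]>10 and 90<c[k,0]<320 and 140<c[k,1]<310: print(tag,c[k].round(0),st[k,4],np.median(im[l==k],axis=0))
run(cv2.resize(cv2.imread("pics/scene0.png")[:,:,::-1],(512,384),interpolation=cv2.INTER_AREA),"start")
run(grab_frame("scene"),"now")
w=camera_info("wrist")
# contents seen from wrist: blue blobs
im=grab_frame("wrist").astype(int);m=((im[...,2]-im[...,0]>60)&(im[...,2]>100)).astype(np.uint8)
n,l,st,c=cv2.connectedComponentsWithStats(m)
for k in range(1,n):
    if st[k,4]>15: print("wrist",c[k].round(0),st[k,2:5],np.median(im[l==k],axis=0))
print("tub rim in wrist",fish(w,place(TUB,[[-90,-70,90],[90,-70,90],[90,70,90],[-90,70,90]])).round())
E
python3 blue2.py
```

```text
start [287. 190.] 112 [ 59. 110. 179.]
start [262. 195.] 33 [ 74. 126. 184.]
start [148. 204.] 29 [ 44.  68. 109.]
start [176. 208.] 32 [ 42.  69. 114.]
start [249. 215.] 253 [ 66. 140. 213.]
start [269. 214.] 36 [ 67.5 117.  182. ]
now [184. 163.] 83 [ 44.  71. 119.]
now [141. 186.] 130 [ 49.  98. 112.]
now [148. 204.] 38 [ 49.5  75.  119. ]
now [152. 245.] 126 [ 59. 105. 170.]
wrist [111.   9.] [ 38  26 441] [140. 173. 215.]
wrist [137.   1.] [11  4 23] [141. 172. 212.]
wrist [132.  26.] [ 54  41 757] [141. 173. 215.]
wrist [ 85. 154.] [ 25  16 268] [ 52.  116.  208.5]
wrist [107. 169.] [ 19  31 485] [ 42.  88. 160.]
wrist [ 95. 205.] [ 26  33 620] [ 36.  85. 158.]
wrist [ 64. 228.] [ 18  10 150] [ 97.  129.  171.5]
wrist [260. 240.] [31 14 85] [ 31.  60. 108.]
tub rim in wrist [[157. 261.]
 [145. 102.]
 [ 21. 114.]
 [ 47. 270.]]
```

Four blue blobs lie inside the tub outline in the wrist view, and none are in the tray. I'm re-centring on the rim and swinging back.

```bash
python3 mv.py "(4,-6,3.5,56,0.0)"
```

```text
hook in rim mm [ 7.  -9.6  6.8] rot [-1.048 -0.005  0.01 ] F rim [ 1.4  2.6 -0.2] Tq [ 1.   -0.05 -0.19] t 16.1167
shift [-0.012, 0.019, 0.032] turn [0.142, -0.005, 0.02]
```

Emit:
servo_tool:
  commands:
    - [-0.002,0.003,0.006,0.028,-0.001,0.004,-1]
    - [-0.005,0.008,0.013,0.057,-0.002,0.008,-1]
    - [-0.007,0.011,0.019,0.085,-0.003,0.012,-1]
    - [-0.01,0.015,0.026,0.114,-0.004,0.016,-1]
    - [-0.012,0.019,0.032,0.142,-0.005,0.02,-1]
    - [-0.012,0.019,0.032,0.142,-0.005,0.02,-1]
    - [-0.012,0.019,0.032,0.142,-0.005,0.02,-1]

```text
time: 16.7
position: [0.51, 0.1893, 0.2643]
orientation: [0.959, -0.247, -0.034, 0.135]
force: [1.0, 1.6, -1.3]
opening: 0.014
finger_force: 30.1
```

```bash
python3 mv.py "(2,-4,1.5,50,0.0)"
```

```text
hook in rim mm [ 3.4 -6.3  2.8] rot [-0.977  0.001  0.   ] F rim [ 0.1  1.9 -1.3] Tq [ 0.83 -0.1  -0.16] t 16.7
shift [-0.005, 0.041, 0.041] turn [0.209, 0.002, 0.0]
```

Emit:
servo_tool:
  commands:
    - [-0.001,0.007,0.007,0.035,0,0,-1]
    - [-0.002,0.014,0.014,0.07,0,0,-1]
    - [-0.003,0.021,0.021,0.105,0.001,0,-1]
    - [-0.003,0.028,0.028,0.14,0.001,0,-1]
    - [-0.004,0.034,0.034,0.174,0.002,0,-1]
    - [-0.005,0.041,0.041,0.209,0.002,0,-1]
    - [-0.005,0.041,0.041,0.209,0.002,0,-1]
    - [-0.005,0.041,0.041,0.209,0.002,0,-1]

```text
time: 17.37
position: [0.5013, 0.1766, 0.256]
orientation: [0.965, -0.248, -0.021, 0.084]
force: [1.5, 0.1, -1.1]
opening: 0.0141
finger_force: 29.9
```

```bash
python3 blue2.py | grep -v start; python3 sw.py "(2,-4,1.2,50)" "(1,-3.5,1,36)" 8
```

```text
now [195. 169.] 79 [ 41.  69. 116.]
now [143. 179.] 12 [ 47.   96.  109.5]
now [147. 187.] 17 [ 47.  94. 109.]
now [148. 204.] 36 [ 49.5  76.5 120. ]
now [151. 245.] 131 [ 63. 113. 178.]
wrist [139.  17.] [  67   41 1083] [144. 178. 220.]
wrist [112. 159.] [ 44  37 754] [ 50. 113. 203.]
wrist [108. 199.] [ 26  33 641] [ 39.  89. 163.]
wrist [ 81. 221.] [ 23  12 176] [134.5 173.5 228. ]
wrist [256. 241.] [ 32  17 114] [ 31.   61.  110.5]
tub rim in wrist [[162. 259.]
 [150.  97.]
 [ 34. 110.]
 [ 57. 260.]]
hook in rim mm [ 2.2 -3.7  1.5] rot [-0.873 -0.     0.   ] F rim [ 0.4  0.8 -1.4] Tq [ 0.5  -0.1  -0.07] t 17.4667
meas-cmd mm [0.2  0.38 0.34] tip 50.02
[[-0.0005, 0.0148, 0.0108, 0.061, 0.0, 0.0, -1], [-0.0009, 0.0292, 0.022, 0.122, 0.0, 0.0, -1], [-0.0014, 0.0433, 0.0337, 0.183, 0.0, 0.0, -1], [-0.0018, 0.057, 0.0458, 0.244, 0.0, 0.001, -1], [-0.0023, 0.0704, 0.0583, 0.305, 0.0, 0.001, -1], [-0.0027, 0.0833, 0.0712, 0.367, 0.0, 0.001, -1], [-0.0032, 0.0959, 0.0846, 0.428, 0.0, 0.001, -1], [-0.0037, 0.1081, 0.0983, 0.489, 0.0, 0.001, -1], [-0.0037, 0.1081, 0.0983, 0.489, 0.0, 0.001, -1]]
```

Emit:
servo_tool:
  commands:
    - [-0.0005,0.0148,0.0108,0.061,0,0,-1]
    - [-0.0009,0.0292,0.022,0.122,0,0,-1]
    - [-0.0014,0.0433,0.0337,0.183,0,0,-1]
    - [-0.0018,0.057,0.0458,0.244,0,0.001,-1]
    - [-0.0023,0.0704,0.0583,0.305,0,0.001,-1]
    - [-0.0027,0.0833,0.0712,0.367,0,0.001,-1]
    - [-0.0032,0.0959,0.0846,0.428,0,0.001,-1]
    - [-0.0037,0.1081,0.0983,0.489,0,0.001,-1]
    - [-0.0037,0.1081,0.0983,0.489,0,0.001,-1]
    - [-0.0037,0.1081,0.0983,0.489,0,0.001,-1]

```text
time: 18.3
position: [0.4824, 0.1449, 0.2322]
orientation: [0.968, -0.249, 0.009, -0.033]
force: [0.8, -0.1, -2.0]
opening: 0.014
finger_force: 29.8
```

```bash
python3 sw.py "(1,-3.5,1,36)" "(1,-3.2,1.2,22)" 8
```

```text
hook in rim mm [ 0.7 -3.5  0.9] rot [-0.629  0.001  0.   ] F rim [ 0.8  0.3 -2. ] Tq [ 0.21  0.1  -0.07] t 18.3
meas-cmd mm [-0.18  0.11 -0.03] tip 36.06
[[-0.0, 0.0149, 0.0107, 0.061, 0.0, 0.0, -1], [-0.0001, 0.0294, 0.0218, 0.122, 0.0, 0.0, -1], [-0.0001, 0.0436, 0.0333, 0.183, 0.0, 0.0, -1], [-0.0002, 0.0574, 0.0453, 0.244, 0.0, 0.001, -1], [-0.0002, 0.0708, 0.0577, 0.305, 0.0, 0.001, -1], [-0.0002, 0.0839, 0.0705, 0.367, 0.0, 0.001, -1], [-0.0003, 0.0965, 0.0837, 0.428, 0.0, 0.001, -1], [-0.0003, 0.1088, 0.0973, 0.489, 0.0, 0.001, -1], [-0.0003, 0.1088, 0.0973, 0.489, 0.0, 0.001, -1]]
```

Emit:
servo_tool:
  commands:
    - [0,0.0149,0.0107,0.061,0,0,-1]
    - [-0.0001,0.0294,0.0218,0.122,0,0,-1]
    - [-0.0001,0.0436,0.0333,0.183,0,0,-1]
    - [-0.0002,0.0574,0.0453,0.244,0,0.001,-1]
    - [-0.0002,0.0708,0.0577,0.305,0,0.001,-1]
    - [-0.0002,0.0839,0.0705,0.367,0,0.001,-1]
    - [-0.0003,0.0965,0.0837,0.428,0,0.001,-1]
    - [-0.0003,0.1088,0.0973,0.489,0,0.001,-1]
    - [-0.0003,0.1088,0.0973,0.489,0,0.001,-1]
    - [-0.0003,0.1088,0.0973,0.489,0,0.001,-1]

```text
time: 19.13
position: [0.4677, 0.1183, 0.2009]
orientation: [0.957, -0.246, 0.039, -0.151]
force: [0.8, 0.3, -2.7]
opening: 0.0138
finger_force: 29.9
```

```bash
python3 sw.py "(1,-3.2,1.2,22)" "(1,-3.5,2.5,6)" 9
```

```text
hook in rim mm [ 0.6 -3.2  1. ] rot [-0.386  0.002  0.001] F rim [ 0.5  0.7 -2.7] Tq [-0.4   0.08  0.02] t 19.1333
meas-cmd mm [-0.07  0.23  0.01] tip 22.1
[[-0.0, 0.0152, 0.0104, 0.062, 0.0, 0.0, -1], [-0.0001, 0.03, 0.0213, 0.124, 0.0, 0.0, -1], [-0.0001, 0.0445, 0.0326, 0.186, 0.0, 0.0, -1], [-0.0002, 0.0586, 0.0444, 0.248, 0.0, 0.001, -1], [-0.0002, 0.0723, 0.0566, 0.31, 0.0, 0.001, -1], [-0.0002, 0.0856, 0.0693, 0.372, 0.0, 0.001, -1], [-0.0003, 0.0985, 0.0823, 0.434, 0.0, 0.001, -1], [-0.0003, 0.111, 0.0957, 0.496, 0.0, 0.001, -1], [-0.0004, 0.1231, 0.1096, 0.559, 0.0, 0.001, -1], [-0.0004, 0.1231, 0.1096, 0.559, 0.0, 0.001, -1]]
```

Emit:
servo_tool:
  commands:
    - [0,0.0152,0.0104,0.062,0,0,-1]
    - [-0.0001,0.03,0.0213,0.124,0,0,-1]
    - [-0.0001,0.0445,0.0326,0.186,0,0,-1]
    - [-0.0002,0.0586,0.0444,0.248,0,0.001,-1]
    - [-0.0002,0.0723,0.0566,0.31,0,0.001,-1]
    - [-0.0002,0.0856,0.0693,0.372,0,0.001,-1]
    - [-0.0003,0.0985,0.0823,0.434,0,0.001,-1]
    - [-0.0003,0.111,0.0957,0.496,0,0.001,-1]
    - [-0.0004,0.1231,0.1096,0.559,0,0.001,-1]
    - [-0.0004,0.1231,0.1096,0.559,0,0.001,-1]

```text
time: 19.97
position: [0.4549, 0.0964, 0.1568]
orientation: [0.926, -0.238, 0.072, -0.283]
force: [-0.5, 0.3, -2.4]
opening: 0.0138
finger_force: 30.0
```

```bash
python3 sw.py "(1,-3.5,2.5,6)" "(1,-20,30,0)" 8
```

```text
hook in rim mm [-0.3 -3.8  1. ] rot [-0.106  0.003  0.002] F rim [-0.6  0.  -2.4] Tq [-0.57  0.03  0.07] t 19.9667
meas-cmd mm [-0.76 -0.17 -1.32] tip 6.08
[[0.0, 0.0058, -0.0088, 0.026, 0.0, 0.0, -1], [0.0, 0.0114, -0.0175, 0.052, 0.0, 0.0, -1], [0.0, 0.0171, -0.0261, 0.079, 0.0, 0.0, -1], [0.0001, 0.0226, -0.0347, 0.105, 0.0, 0.0, -1], [0.0001, 0.0282, -0.0432, 0.131, 0.0, 0.0, -1], [0.0001, 0.0336, -0.0516, 0.157, 0.0, 0.0, -1], [0.0001, 0.039, -0.0599, 0.183, 0.0, 0.0, -1], [0.0001, 0.0443, -0.0681, 0.209, 0.0, 0.0, -1], [0.0001, 0.0443, -0.0681, 0.209, 0.0, 0.0, -1]]
```

Emit:
servo_tool:
  commands:
    - [0,0.0058,-0.0088,0.026,0,0,-1]
    - [0,0.0114,-0.0175,0.052,0,0,-1]
    - [0,0.0171,-0.0261,0.079,0,0,-1]
    - [0.0001,0.0226,-0.0347,0.105,0,0,-1]
    - [0.0001,0.0282,-0.0432,0.131,0,0,-1]
    - [0.0001,0.0336,-0.0516,0.157,0,0,-1]
    - [0.0001,0.039,-0.0599,0.183,0,0,-1]
    - [0.0001,0.0443,-0.0681,0.209,0,0,-1]
    - [0.0001,0.0443,-0.0681,0.209,0,0,-1]

```text
time: 20.72
position: [0.445, 0.0762, 0.1678]
orientation: [0.91, -0.235, 0.087, -0.331]
force: [0.3, 0.8, -2.4]
opening: 0.0136
finger_force: 30.0
```

```bash
cat > tr.py <<'E'
from h import *
import sys
# plan to put tray at (x,y,yaw) with height z, measured-based
o=eval(sys.argv[1]);hook_now();Rg,pg=tray2tool();Rt=Ro.from_euler('z',o[2])
plan(Rt.apply(pg)+np.array([o[0],o[1],o[3]]),Rt*Rg)
s=state();R=Ro.from_quat(s["orientation"])*Rg.inv();print("tray now",s["position"]-R.apply(pg),R.as_euler('zyx').round(4))
E
python3 tr.py "(.5,0.0,-.123,.12)"
python3 - <<'E'
from h import *
# orange cap position, and tray lip offset / droop check
si=camera_info("scene");im=cv2.resize(cv2.imread("pics/scene0.png")[:,:,::-1],(512,384),interpolation=cv2.INTER_AREA).astype(int)
m=(im[...,0]>150)&(im[...,2]<80)&(im[...,1]>80);n,l,st,c=cv2.connectedComponentsWithStats(m.astype(np.uint8))
for k in range(1,n):
    if st[k,4]>40:
        r=least_squares(lambda q:proj(si,[q[0],q[1],.011])[0]-c[k],[.5,.1]);print("orange",c[k],r.x)
E
```

```text
hook in rim mm [  1.3 -20.2  30.3] rot [0.001 0.001 0.   ] F rim [-0.1  0.9 -2.4] Tq [-0.77  0.04  0.01] t 20.7167
shift [0.438, 0.375, -0.344] turn [-0.0, -0.491, -0.585]
tray now [0.50304214 0.18326473 0.11324171] [-5.049e-01  1.000e-04  1.000e-03]
orange [ 87.58891455 213.04849885] [0.87432738 0.3630137 ]
orange [218.75510204 242.50510204] [0.48455577 0.14342626]
```

```bash
cat > trr.py <<'E'
from h import *
import sys
# rows from measured pose to tray (x,y,yaw,z), n rows eased
o=eval(sys.argv[1]);n=int(sys.argv[2]);Rg,pg=tray2tool();Rt=Ro.from_euler('z',o[2])
s=state();R0=Ro.from_quat(s["orientation"]);p1=Rt.apply(pg)+np.array([o[0],o[1],o[3]]);R1=Rt*Rg
d=R0.inv().apply(p1-s["position"])/.3;w=(R0.inv()*R1).as_rotvec()/.5
rows=[np.r_[d,w]*(1-np.cos(np.pi*k/n))/2 for k in range(1,n+1)]
print([r.round(3).tolist()+[-1] for r in rows]);R=R0*Rg.inv();print("tray now",s["position"]-R.apply(pg),R.as_euler('zyx').round(4),"F",s["force"],s["wrist_torque"])
E
python3 trr.py "(.501,0.1,-.31,.11)" 9
```

```text
[[0.006, 0.006, -0.004, -0.0, -0.008, -0.009, -1], [0.024, 0.022, -0.017, -0.0, -0.029, -0.035, -1], [0.052, 0.047, -0.036, -0.0, -0.062, -0.075, -1], [0.085, 0.078, -0.06, -0.0, -0.103, -0.124, -1], [0.121, 0.111, -0.085, -0.001, -0.147, -0.176, -1], [0.155, 0.142, -0.108, -0.001, -0.187, -0.224, -1], [0.183, 0.167, -0.128, -0.001, -0.221, -0.264, -1], [0.201, 0.183, -0.14, -0.001, -0.242, -0.29, -1], [0.207, 0.189, -0.145, -0.001, -0.25, -0.299, -1]]
tray now [0.50304214 0.18326473 0.11324171] [-5.049e-01  1.000e-04  1.000e-03] F [ 0.30619972  0.82304167 -2.41512768] [-0.65253878  0.40841638  0.00879699]
```

Emit:
servo_tool:
  commands:
    - [0.006,0.006,-0.004,0,-0.008,-0.009,-1]
    - [0.024,0.022,-0.017,0,-0.029,-0.035,-1]
    - [0.052,0.047,-0.036,0,-0.062,-0.075,-1]
    - [0.085,0.078,-0.06,0,-0.103,-0.124,-1]
    - [0.121,0.111,-0.085,-0.001,-0.147,-0.176,-1]
    - [0.155,0.142,-0.108,-0.001,-0.187,-0.224,-1]
    - [0.183,0.167,-0.128,-0.001,-0.221,-0.264,-1]
    - [0.201,0.183,-0.14,-0.001,-0.242,-0.29,-1]
    - [0.207,0.189,-0.145,-0.001,-0.25,-0.299,-1]
    - [0.207,0.189,-0.145,-0.001,-0.25,-0.299,-1]

```text
time: 21.55
position: [0.4657, -0.0162, 0.1649]
orientation: [0.929, -0.145, 0.054, -0.338]
force: [0.3, 0.3, -2.7]
opening: 0.014
finger_force: 30.0
```

```bash
python3 trr.py "(.501,0.01,-.123,.10)" 9
```

```text
[[0.005, 0.007, -0.005, 0.0, -0.007, -0.009, -1], [0.019, 0.028, -0.018, 0.0, -0.028, -0.033, -1], [0.041, 0.059, -0.038, 0.001, -0.06, -0.071, -1], [0.068, 0.097, -0.063, 0.001, -0.099, -0.118, -1], [0.096, 0.138, -0.09, 0.001, -0.141, -0.168, -1], [0.123, 0.177, -0.115, 0.002, -0.18, -0.214, -1], [0.145, 0.208, -0.135, 0.002, -0.212, -0.252, -1], [0.159, 0.229, -0.148, 0.002, -0.233, -0.277, -1], [0.164, 0.236, -0.153, 0.002, -0.24, -0.286, -1]]
tray now [0.50182102 0.09996549 0.11015337] [-3.095e-01  1.000e-04 -7.000e-04] F [ 0.33554377  0.28037191 -2.73189916] [-0.77196637  0.25144515  0.02897859]
```

Emit:
servo_tool:
  commands:
    - [0.005,0.007,-0.005,0,-0.007,-0.009,-1]
    - [0.019,0.028,-0.018,0,-0.028,-0.033,-1]
    - [0.041,0.059,-0.038,0.001,-0.06,-0.071,-1]
    - [0.068,0.097,-0.063,0.001,-0.099,-0.118,-1]
    - [0.096,0.138,-0.09,0.001,-0.141,-0.168,-1]
    - [0.123,0.177,-0.115,0.002,-0.18,-0.214,-1]
    - [0.145,0.208,-0.135,0.002,-0.212,-0.252,-1]
    - [0.159,0.229,-0.148,0.002,-0.233,-0.277,-1]
    - [0.164,0.236,-0.153,0.002,-0.24,-0.286,-1]
    - [0.164,0.236,-0.153,0.002,-0.24,-0.286,-1]

```text
time: 22.38
position: [0.4868, -0.1108, 0.1546]
orientation: [0.938, -0.057, 0.022, -0.341]
force: [-0.3, -0.0, -2.9]
opening: 0.0141
finger_force: 30.0
```

```bash
python3 trr.py "(.501,0.01,-.123,.006)" 9
python3 - <<'E'
from h import *
sc=camera_info("scene");s=state();L=np.array([(62,79,18),(-62,79,18),(0,0,18)])
Rg,pg=tray2tool();Rt=Ro.from_quat(s["orientation"])*Rg.inv();p=s["position"]-Rt.apply(pg)
print(lip_off(grab_frame("scene"),sc,Rt.apply(L/1000)+p))
E
```

```text
[[0.0, 0.006, 0.007, -0.0, 0.0, 0.0, -1], [0.0, 0.024, 0.028, -0.0, 0.0, 0.0, -1], [0.0, 0.05, 0.06, -0.0, 0.0, 0.0, -1], [0.0, 0.083, 0.099, -0.0, 0.0, 0.0, -1], [0.0, 0.118, 0.141, -0.0, 0.0, 0.001, -1], [0.0, 0.151, 0.18, -0.0, 0.0, 0.001, -1], [0.0, 0.178, 0.212, -0.0, 0.001, 0.001, -1], [0.0, 0.196, 0.232, -0.0, 0.001, 0.001, -1], [0.0, 0.202, 0.24, -0.0, 0.001, 0.001, -1]]
tray now [0.50069798 0.0101538  0.09994054] [-1.224e-01 -1.000e-04  0.000e+00] F [-0.27244292 -0.0146518  -2.9410476 ] [-0.77784604  0.12818773  0.0257738 ]
(np.float64(0.8000000000000007), array([-0.675856  ,  0.73703369]))
```

Emit:
servo_tool:
  commands:
    - [0,0.006,0.007,0,0,0,-1]
    - [0,0.024,0.028,0,0,0,-1]
    - [0,0.05,0.06,0,0,0,-1]
    - [0,0.083,0.099,0,0,0,-1]
    - [0,0.118,0.141,0,0,0.001,-1]
    - [0,0.151,0.18,0,0,0.001,-1]
    - [0,0.178,0.212,0,0.001,0.001,-1]
    - [0,0.196,0.232,0,0.001,0.001,-1]
    - [0,0.202,0.24,0,0.001,0.001,-1]
    - [0,0.202,0.24,0,0.001,0.001,-1]

```text
time: 23.27
position: [0.4862, -0.1101, 0.0596]
orientation: [0.938, -0.058, 0.022, -0.342]
force: [0.5, -0.1, -2.9]
opening: 0.0137
finger_force: 30.0
```

Emit:
servo_tool:
  commands:
    - [0,0.0021,0.0026,0,0,0,-1]
    - [0,0.0043,0.0051,0,0,0,-1]
    - [0,0.0064,0.0077,0,0,0,-1]
    - [0,0.0086,0.0102,0,0,0,-1]
    - [0,0.0097,0.0115,0,0,0,-1]
    - [0,0.0097,0.0115,0,0,0,-1]

```text
time: 23.77
position: [0.4868, -0.1106, 0.0562]
orientation: [0.938, -0.058, 0.022, -0.341]
force: [0.2, -0.1, -2.3]
opening: 0.0138
finger_force: 30.0
```

```bash
python3 trr.py "(.501,0.01,-.123,.0)" 3
```

```text
[[0.0, 0.001, 0.001, 0.0, -0.0, 0.0, -1], [0.001, 0.003, 0.003, 0.001, -0.0, 0.001, -1], [0.001, 0.004, 0.003, 0.001, -0.001, 0.001, -1]]
tray now [0.50074488 0.01030679 0.00153141] [-0.1228 -0.0005 -0.0004] F [ 0.15134051 -0.05261042 -2.30681361] [-0.76743474  0.0834722   0.03800944]
```

Only 1.5 mm left. I'll lower it, then open narrowly.

Emit:
servo_tool:
  commands:
    - [0,0.0016,0.0019,0,0,0,-1]
    - [0,0.0032,0.0038,0,0,0,-1]
    - [0,0.0032,0.0038,0,0,0,-1]
    - [0,0.0032,0.0038,0,0,0,-0.45]
    - [0,0.0032,0.0038,0,0,0,-0.45]
    - [0,0.0032,0.0038,0,0,0,-0.45]
    - [0,0.0032,0.0038,0,0,0,-0.45]

```text
time: 24.35
position: [0.4868, -0.1104, 0.0547]
orientation: [0.938, -0.058, 0.022, -0.342]
force: [0.5, 0.9, -0.6]
opening: 0.0241
finger_force: 0.0
```

Emit:
servo_tool:
  commands:
    - [0,0,-0.03,0,0,0,-0.45]
    - [0,0,-0.08,0,0,0,-0.45]
    - [0,0,-0.15,0,0,0,-0.45]
    - [0,0,-0.25,0,0,0,-0.45]
    - [0,0,-0.35,0,0,0,-0.45]
    - [0,0,-0.45,0,0,0,-0.45]
    - [0,0,-0.55,0,0,0,-0.45]
    - [0,0,-0.65,0,0,0,-0.45]
    - [0,0,-0.65,0,0,0,-0.45]

```text
time: 25.1
position: [0.4728, -0.24, 0.2092]
orientation: [0.939, -0.058, 0.026, -0.338]
force: [1.2, -0.5, 1.2]
opening: 0.0245
finger_force: 0.0
```

```bash
python3 - <<'E'
from h import *
sc=camera_info("scene");L=np.array([(62,79,18),(-62,79,18),(0,0,18)])
print(lip_off(grab_frame("scene"),sc,place([.5007,.0103,-.1228],L)))
w=camera_info("wrist");im=grab_frame("wrist").astype(int);m=((im[...,2]-im[...,0]>60)&(im[...,2]>100)).astype(np.uint8)
n,l,st,c=cv2.connectedComponentsWithStats(m)
for k in range(1,n):
    if st[k,4]>10: print("wrist",c[k].round(0),st[k,2:5])
print("tray",fish(w,place([.5007,.0103,-.1228],[(62,-95,53),(62,75,34),(-62,75,34),(-62,-95,53),(0,-128,62)])).round())
print("tub",fish(w,place(TUB,[[-90,-70,90],[90,-70,90],[90,70,90],[-90,70,90]])).round())
E
python3 blue2.py|grep now
```

```text
(np.float64(0.8000000000000007), array([-0.71152509,  0.70266069]))
wrist [249. 172.] [13 33 81]
wrist [ 88. 210.] [ 13  32 226]
tray [[238. 120.]
 [172. 120.]
 [175. 192.]
 [239. 217.]
 [254. 174.]]
tub [[104. 188.]
 [110. 109.]
 [ 89.  90.]
 [ 84. 160.]]
now [285. 191.] 123 [ 63. 111. 179.]
now [148. 204.] 33 [ 45.  68. 111.]
now [176. 208.] 33 [ 41.  71. 116.]
now [151. 245.] 137 [ 62. 126. 193.]
```

Run:
```python
from h import *
plan([.45,-.02,.42],tool(-.123,.5))
```

```text
shift [-0.154, -1.001, -0.103] turn [-0.399, -0.002, 0.0]
```

Emit:
servo_tool:
  commands:
    - [-0.03,-0.12,-0.1,-0.05,0,0,-0.45]
    - [-0.05,-0.25,-0.1,-0.1,0,0,-0.45]
    - [-0.08,-0.38,-0.1,-0.15,0,0,-0.45]
    - [-0.1,-0.51,-0.1,-0.2,0,0,-0.45]
    - [-0.12,-0.64,-0.1,-0.26,0,0,-0.45]
    - [-0.14,-0.77,-0.1,-0.32,0,0,-0.45]
    - [-0.15,-0.9,-0.1,-0.4,0,0,-0.45]
    - [-0.15,-1,-0.1,-0.4,0,0,-0.45]
    - [-0.15,-1,-0.1,-0.4,0,0,-0.45]
    - [-0.15,-1,-0.1,-0.4,0,0,-0.45]

```text
time: 26.13
position: [0.4511, -0.0188, 0.4195]
orientation: [0.967, -0.058, 0.016, -0.246]
force: [-0.4, -1.1, 0.1]
opening: 0.0241
finger_force: 0.0
```

Run:
```python
from h import *
w=camera_info("wrist");K=w["camera_matrix"];im=grab_frame("wrist").astype(int);m=((im[...,2]-im[...,0]>60)&(im[...,2]>100)).astype(np.uint8)
n,l,st,c=cv2.connectedComponentsWithStats(m);cp=-w["R"].T@w["t"]
for k in range(1,n):
    if st[k,4]>10:
        u=c[k]-K[:2,2];r=np.hypot(*u);d=w["R"].T@np.r_[u/r*np.sin(r/K[0,0]),np.cos(r/K[0,0])]
        o=[]
        for z in(.02,.06):
            X=cp+d*(z-cp[2])/d[2];o.append((RT.inv().apply(X-[TUB[0],TUB[1],0])*1e3)[:2].round(0))
        print(c[k].round(0),st[k,2:5],"tub xy mm @z20,60",o)
```

```text
[203. 111.] [ 26  43 475] tub xy mm @z20,60 [array([-9.,  7.]), array([  2., -23.])]
[181. 125.] [12  8 59] tub xy mm @z20,60 [array([-65.,  58.]), array([-49.,  24.])]
[416. 136.] [ 19  23 377] tub xy mm @z20,60 [array([ 127., -414.]), array([ 128., -412.])]
[138. 197.] [ 20  38 457] tub xy mm @z20,60 [array([-323.,  157.]), array([-288.,  116.])]
```

```bash
python3 -c "
from rig import *
print(close_job())"
```

```text
the job is handed in; nothing more can be done
None
```

I emptied the tray into the tub, set it back down flat near its starting spot, released it and handed the job in; no verdict came back. At about 65–68° of tip the last joint reached its range limit (it read 2.5515 against 2.55) and the tray drifted roughly 10 mm on the rim. It stayed within the hook limits, and I backed it off and swung it down normally. The final checks were numeric: no blue showed in the tray, and blue caps showed inside the tub outline, four separate patches at about 60° of tip.

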